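# Put the toolholders in the spring-gated rack and hang up the bearing caddy

### The arm

A 6-joint arm with a two-finger parallel gripper is mounted at the origin on a cart in front of the work surface, level with it; the furniture and walls round the work are solid. World frame = base frame: x ahead of the robot, y to its left, z up, the work surface at z = 0. Lengths are in m, angles in rad, forces in N, time in s.
With the tool pointing down it reaches from about 0.35 to 0.85 m from the base axis. Payload 8.1 kg.
Tool frame: the origin (TCP) lies at the centre of the arm's flange, where the gripper is bolted on; the fingertips stand 186 mm ahead of it and the grasp point (between the pads) lies 167 mm ahead of it; z points along the fingers, y is the direction in which the jaws open and shut (so a half turn about z gives the same grasp; the last joint's range is limited). The gripper opens to 93 mm and grips with 3 to 60 N. Pads are 15 mm wide; open, the fingers measure 128 mm over their backs; the gripper's body (75 mm by 188 mm) begins 65 mm behind the grasp point.
Start: joints at [1.063, 0.13, 1.488, -0, 1.523, -0.085], TCP at [0.246, 0.547, 0.405] pointing down, gripper open.
Joint ranges: [-2.96, 2.96], [-0.89, 2.26], [0.02, 2.5], [-1.34, 4.48], [0, 2.73], [-2.66, 2.66]. Speed limits (rad/s): [2.39, 2.39, 2.79, 3.14, 3.14, 3.14].

### API

Orientations are given as a rotation vector (axis times angle).
In Python, from plant import robot, viewer, order gives the robot as it stands.
- The arm moves only by the tool apply_moves, never from a script. Its argument "deltas" is a list of rows, each a list of 3 entries, a list of its own where there are three numbers: the finger opening in mm, from 0 to 93, then the shift along the tool's x, y, z in mm, then the turn about the tool's z in rad. In form: [[grip, [dx, dy, dz], yaw], ...]. A call has 1 to 5 rows; each row shifts and turns the commanded pose from where the row before left it, along the tool's axes as they then stand; what a row does not reach is not made up. A row lasts 1/8 s, in which the tool goes at most 62.5 mm and 10.7 degrees, less where a joint would pass 70% of its speed; a pose out of reach is approached as far as the arm can. A call is refused whole if a number of a shift passes 62.5 or a number of a turn 0.188, either way. A call with a gripper value outside its range is refused whole. The fingers move at their own pace and stop on an object; "grip_force" is the grip in N (left out, the last holds). Time passes only in rows, so rows that do not move let the fingers close. It gives the time, the measured TCP pose, the force and the opening at its end, in the units of the state.
- robot.read_state(): the state, without advancing time (a new reading comes with each control period).
- viewer.read_camera(name): name is "scene" or "side" or "wrist"; returns the picture (400x640x3 uint8, blue, green, red); there is no depth.
- viewer.get_calibration(name): a dict with "fx", "fy", "cx", "cy" (pixels), "R" (3x3) and "t" (3): a world point X has camera coordinates R X + t. Camera axes: x right, y down, z forward; pixel columns grow to the right and rows downward; lengths in m; the calibration is good to about 2 mm. A picture is of the moment at which its call begins: read the wrist's pose just before it. get_calibration takes no time and is no camera call; for the wrist camera it gives the pose at the moment of the call.
- order.close_job(): hands the job in, once; it reports no verdict.
The state is a dict: "t": time; "q": joint angles; "dq": joint speeds; "joint_torque": joint torques, N m; "tool_pos": TCP position; "orientation": TCP orientation; "force": force on the tool from outside, world axes, zero at the start; "wrist_torque": the same for the moment, N m; "opening": finger opening in m.
Only numpy, scipy, OpenCV 4.12 (cv2) and the standard library are available. Lean on these libraries where they do the work, as an engineer would, in place of code of your own. Each camera call takes 0.05 s, during which the arm holds its last target. There are 200 camera calls.

### The job

Clear the bench: put every square toolholder from the mat away in the spring-gated rack, one to a place - push the gate aside with it, hold the gate open while you lower the tool fully home, and let go so that the gate springs shut over it. Also hang the bearing caddy upright by its handle on both prongs of the hook stand, and leave the micrometer and the loose bearing race alone.

Things in the scene. Friction and masses are not known exactly. Their poses are not given: they have to be found in the camera images.
- tool_1: Square-shank steel toolholder, 130 x 28 x 28 mm, about 0.3 kg, on a 3 mm mat; its last 26 mm at the +x end are a slimmer dark head (24 x 24 mm). Origin at its centre (65 mm from each end, 14 mm from each side), x along its length. All are alike; either way round and any side up will do. Three or four are present.
- tool_2: Square-shank steel toolholder, 130 x 28 x 28 mm, about 0.3 kg, on a 3 mm mat; its last 26 mm at the +x end are a slimmer dark head (24 x 24 mm). Origin at its centre (65 mm from each end, 14 mm from each side), x along its length. All are alike; either way round and any side up will do. Three or four are present.
- tool_3: Square-shank steel toolholder, 130 x 28 x 28 mm, about 0.3 kg, on a 3 mm mat; its last 26 mm at the +x end are a slimmer dark head (24 x 24 mm). Origin at its centre (65 mm from each end, 14 mm from each side), x along its length. All are alike; either way round and any side up will do. Three or four are present.
- tool_4: Square-shank steel toolholder, 130 x 28 x 28 mm, about 0.3 kg, on a 3 mm mat; its last 26 mm at the +x end are a slimmer dark head (24 x 24 mm). Origin at its centre (65 mm from each end, 14 mm from each side), x along its length. All are alike; either way round and any side up will do. Three or four are present.
- rack: Grey base plate 154 (x) x 345 (y) x 10 mm, fixed, origin under its centre. Four places 80 mm apart along y. In each a toolholder rests, along x, on two aluminium seats 20 mm wide at x = -42 and +42 mm, tops 30 mm above the table. Between the seats (|x| < 31 mm) it is open for fingers down to 17 mm above the table; z up.
- place_1 (a point): Where the centre of a seated toolholder lies, 44 mm above the table. x: along the toolholder; y: the way the gate opens; z up. On the -y side a fixed stop wall (face at y = -16 mm) rises to 4 mm above this point; end plates (faces at x = -70 and +70 mm) rise to 6 mm above it. A tool goes in over the stop wall, against the gate lips, then down.
- place_2 (a point): Where the centre of a seated toolholder lies, 44 mm above the table. x: along the toolholder; y: the way the gate opens; z up. On the -y side a fixed stop wall (face at y = -16 mm) rises to 4 mm above this point; end plates (faces at x = -70 and +70 mm) rise to 6 mm above it. A tool goes in over the stop wall, against the gate lips, then down.
- place_3 (a point): Where the centre of a seated toolholder lies, 44 mm above the table. x: along the toolholder; y: the way the gate opens; z up. On the -y side a fixed stop wall (face at y = -16 mm) rises to 4 mm above this point; end plates (faces at x = -70 and +70 mm) rise to 6 mm above it. A tool goes in over the stop wall, against the gate lips, then down.
- place_4 (a point): Where the centre of a seated toolholder lies, 44 mm above the table. x: along the toolholder; y: the way the gate opens; z up. On the -y side a fixed stop wall (face at y = -16 mm) rises to 4 mm above this point; end plates (faces at x = -70 and +70 mm) rise to 6 mm above it. A tool goes in over the stop wall, against the gate lips, then down.
- gate_1 (a joint): Opening of place 1's spring gate in m, 0 to 0.022, along the place's +y. Two lips at x = -42 and +42 mm, 20 mm wide, closed reach over the seat from y = +2 to +26 mm, 17 to 27 mm above the place's point; uprights below at y = +16 mm. Only a sideways push opens it (3.5 N to start, 6 N at 14 mm, 7.5 N at 22 mm), 12 mm or more to pass a tool; released, it springs shut.
- gate_2 (a joint): Opening of place 2's spring gate in m, 0 to 0.022, along the place's +y. Two lips at x = -42 and +42 mm, 20 mm wide, closed reach over the seat from y = +2 to +26 mm, 17 to 27 mm above the place's point; uprights below at y = +16 mm. Only a sideways push opens it (3.5 N to start, 6 N at 14 mm, 7.5 N at 22 mm), 12 mm or more to pass a tool; released, it springs shut.
- gate_3 (a joint): Opening of place 3's spring gate in m, 0 to 0.022, along the place's +y. Two lips at x = -42 and +42 mm, 20 mm wide, closed reach over the seat from y = +2 to +26 mm, 17 to 27 mm above the place's point; uprights below at y = +16 mm. Only a sideways push opens it (3.5 N to start, 6 N at 14 mm, 7.5 N at 22 mm), 12 mm or more to pass a tool; released, it springs shut.
- gate_4 (a joint): Opening of place 4's spring gate in m, 0 to 0.022, along the place's +y. Two lips at x = -42 and +42 mm, 20 mm wide, closed reach over the seat from y = +2 to +26 mm, 17 to 27 mm above the place's point; uprights below at y = +16 mm. Only a sideways push opens it (3.5 N to start, 6 N at 14 mm, 7.5 N at 22 mm), 12 mm or more to pass a tool; released, it springs shut.
- caddy: Small open aluminium caddy with three bearings fixed in it, tray 62 (x) x 116 (y) x 34 mm, about 0.3 kg, with two flat uprights at its y ends that carry a round handle bar. Origin at the centre of its underside, z up.
- caddy_bar (a point): Middle of the caddy's handle bar: round, 10 mm thick, along the caddy's y, 110 mm free between the uprights, its axis 120 mm above the underside.
- hook_seat (a point): Where the middle of the hung bar lies, 230 mm above the table. y: along the bar, x: to the stand's upright (face at x = +64 mm, top 16 mm above this point). Two prongs of 8 mm wire at y = -28 and +28 mm carry the bar, level for x = -14 to +13 mm; tips at x = -28 mm rise 20 mm above this point. Bring the bar in over the tips, then lower it; between the prongs it is open.
- micrometer: Micrometer, 61 x 130 x 16 mm, lying on the table at the left front; a bystander. Origin at the centre of its underside.
- race_loose: Loose bearing race, 29 mm across, 10 mm high, on the table between rack and hook stand; a bystander. Origin at the centre of its underside.

How it is judged:
At the end, for the whole second after the job is handed in: Each toolholder present rests in a rack place (centre within 9 mm, length within 0.08 rad); all gates shut (under 3 mm); the caddy hangs still, within 0.3 rad of upright, its bar middle within 20 (x), 22 (y), 12 mm (z) of the hook seat (((distance between tool_1 and place_1 below 0.009 m and angle between the x axis of tool_1 and the x axis of place_1, either way round below 0.08 rad) or (distance between tool_1 and place_2 below 0.009 m and angle between the x axis of tool_1 and the x axis of place_2, either way round below 0.08 rad) or (distance between tool_1 and place_3 below 0.009 m and angle between the x axis of tool_1 and the x axis of place_3, either way round below 0.08 rad) or (distance between tool_1 and place_4 below 0.009 m and angle between the x axis of tool_1 and the x axis of place_4, either way round below 0.08 rad)) and ((distance between tool_2 and place_1 below 0.009 m and angle between the x axis of tool_2 and the x axis of place_1, either way round below 0.08 rad) or (distance between tool_2 and place_2 below 0.009 m and angle between the x axis of tool_2 and the x axis of place_2, either way round below 0.08 rad) or (distance between tool_2 and place_3 below 0.009 m and angle between the x axis of tool_2 and the x axis of place_3, either way round below 0.08 rad) or (distance between tool_2 and place_4 below 0.009 m and angle between the x axis of tool_2 and the x axis of place_4, either way round below 0.08 rad)) and ((distance between tool_3 and place_1 below 0.009 m and angle between the x axis of tool_3 and the x axis of place_1, either way round below 0.08 rad) or (distance between tool_3 and place_2 below 0.009 m and angle between the x axis of tool_3 and the x axis of place_2, either way round below 0.08 rad) or (distance between tool_3 and place_3 below 0.009 m and angle between the x axis of tool_3 and the x axis of place_3, either way round below 0.08 rad) or (distance between tool_3 and place_4 below 0.009 m and angle between the x axis of tool_3 and the x axis of place_4, either way round below 0.08 rad)) and ((distance between tool_4 and place_1 below 0.009 m and angle between the x axis of tool_4 and the x axis of place_1, either way round below 0.08 rad) or (distance between tool_4 and place_2 below 0.009 m and angle between the x axis of tool_4 and the x axis of place_2, either way round below 0.08 rad) or (distance between tool_4 and place_3 below 0.009 m and angle between the x axis of tool_4 and the x axis of place_3, either way round below 0.08 rad) or (distance between tool_4 and place_4 below 0.009 m and angle between the x axis of tool_4 and the x axis of place_4, either way round below 0.08 rad)) and linear speed of each of tool_1, tool_2, tool_3, tool_4 below 0.02 m/s and value of joint each of gate_1, gate_2, gate_3, gate_4 below 0.003 m and x of caddy_bar in the frame of hook_seat between -0.02 and 0.02 m and y of caddy_bar in the frame of hook_seat between -0.022 and 0.022 m and z of caddy_bar in the frame of hook_seat between -0.012 and 0.012 m and angle between caddy's own z axis and vertical below 0.3 rad and linear speed of caddy below 0.05 m/s); the robot touches nothing.
It fails at once if the micrometer or the loose bearing race is moved more than 30 mm (distance of any of micrometer, race_loose from where it was at the start of the episode above 0.03 m).
Of tool_1, tool_2, tool_3, tool_4 only 3 to 4 are there at a start; the rules pass over those that are not, and their reading is None.
At some moment in a run one of tool_1, tool_2, tool_3, tool_4 may be knocked a few centimetres aside while the robot is not near it.
It also fails if it takes over 210 s, if anything falls off the work surface, if the arm or the gripper's body presses on something with over 40 N, if the wrist force passes 120 N, or if a joint passes its speed limit or range.

## Working session

There is one attempt and no reset: what is moved stays moved. The work goes in short steps, Python scripts to look and compute and a tool call to move; the robot and the scene stay as the last step left them, time stands still between calls to the robot, and variables do not carry over. Pictures are saved under pics/ and viewed, about 12 in all and at most 16, crops included, and the job is handed in when it is done.

Besides the shell and the picture viewer there is one more tool, called after ">>>" as name(argument=value, ...), one argument or row to a line, values as JSON. apply_moves: Moves the arm, as the interface text tells. Its arguments: {"type":"object","properties":{"deltas":{"type":"array"},"grip_force":{"type":"number"}},"required":["deltas"]}

```bash
ls; mkdir -p pics; python3 - <<'E'
from plant import robot, viewer, order
import cv2, numpy as np
np.set_printoptions(precision=4,suppress=True)
print(robot.read_state())
for n in ("scene","side","wrist"):
    c=viewer.get_calibration(n); print(n,c)
    cv2.imwrite(f"pics/{n}0.png",viewer.read_camera(n))
E
```

```text
pics
{'t': 0.0, 'q': array([ 1.0626,  0.1311,  1.4893,  0.    ,  1.523 , -0.0854]), 'dq': array([ 0.0007, -0.0007, -0.0014, -0.0002,  0.    ,  0.0006]), 'joint_torque': array([  0.0016, -55.9834, -49.1771,   0.0769,   0.0354,  -0.0002]), 'tool_pos': array([0.2461, 0.547 , 0.4037]), 'orientation': array([-0.6591, -3.0711,  0.0027]), 'force': array([-0.6578,  0.616 ,  0.6812]), 'wrist_torque': array([ 0.    ,  0.027 , -0.0293]), 'opening': 0.09289287659619172}
scene {'fx': 433.2513163079311, 'fy': 433.2513163079311, 'cx': 326.9888607299844, 'cy': 196.4010381655066, 'R': array([[ 0.7029, -0.7111, -0.0133],
       [-0.4264, -0.4064, -0.8081],
       [ 0.5693,  0.5737, -0.5889]]), 't': array([-0.3809,  0.3104,  1.1684])}
side {'fx': 395.83706655326483, 'fy': 395.83706655326483, 'cx': 320.4546070357591, 'cy': 193.26063594170157, 'R': array([[ 0.9642, -0.2644,  0.0214],
       [-0.1536, -0.6221, -0.7677],
       [ 0.2164,  0.7369, -0.6404]]), 't': array([-0.4818,  0.1642,  1.0152])}
wrist {'fx': 330.2790372492135, 'fy': 330.2790372492135, 'cx': 317.7155602230038, 'cy': 200.38076210167978, 'R': array([[ 0.4104,  0.9119, -0.0012],
       [ 0.883 , -0.3971,  0.2504],
       [ 0.2279, -0.1038, -0.9681]]), 't': array([-0.5997, -0.0292,  0.3902])}
```

View pics/scene0.png

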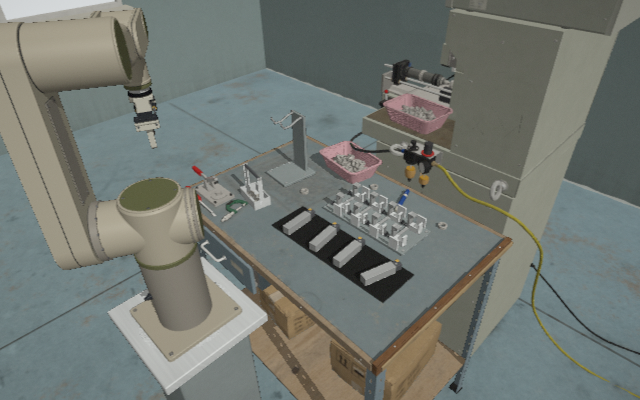

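View pics/side0.png

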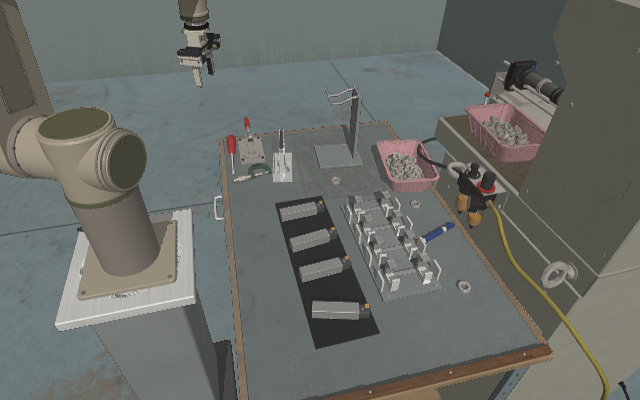

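Both views show four toolholders on the dark mat, with the rack to their right. The hook stand is behind, with the caddy left of it at about (283,160) in the side view. I'll crop in to take coarse pixel positions.

```bash
cat > h.py <<'E'
from plant import robot, viewer, order
import cv2, numpy as np
from scipy.spatial.transform import Rotation as Ro
np.set_printoptions(precision=4,suppress=True)
def ray(c,uv,z):
    d=c["R"].T@np.array([(uv[0]-c["cx"])/c["fx"],(uv[1]-c["cy"])/c["fy"],1.]); o=-c["R"].T@c["t"]
    return o+d*(z-o[2])/d[2]
def proj(c,X):
    p=np.atleast_2d(X)@c["R"].T+c["t"]; return np.c_[c["cx"]+c["fx"]*p[:,0]/p[:,2],c["cy"]+c["fy"]*p[:,1]/p[:,2]]
def snap(n,f):
    c=viewer.get_calibration(n); im=viewer.read_camera(n); cv2.imwrite(f"pics/{f}.png",im); np.savez(f"pics/{f}.npz",**c); return c,im
def load(f): return dict(np.load(f"pics/{f}.npz"))
E
python3 - <<'E'
from h import *
for n in("scene","side","wrist"): np.savez(f"pics/{n}0.npz",**viewer.get_calibration(n))
im=cv2.imread("pics/side0.png")
cv2.imwrite("pics/c1.png",cv2.resize(im[185:335,265:465],None,fx=4,fy=4,interpolation=cv2.INTER_CUBIC))
a=cv2.resize(im[75:200,225:405],None,fx=4,fy=4,interpolation=cv2.INTER_CUBIC)
cv2.imwrite("pics/c2.png",a)
E
```

```text
(no output)
```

View pics/c1.png

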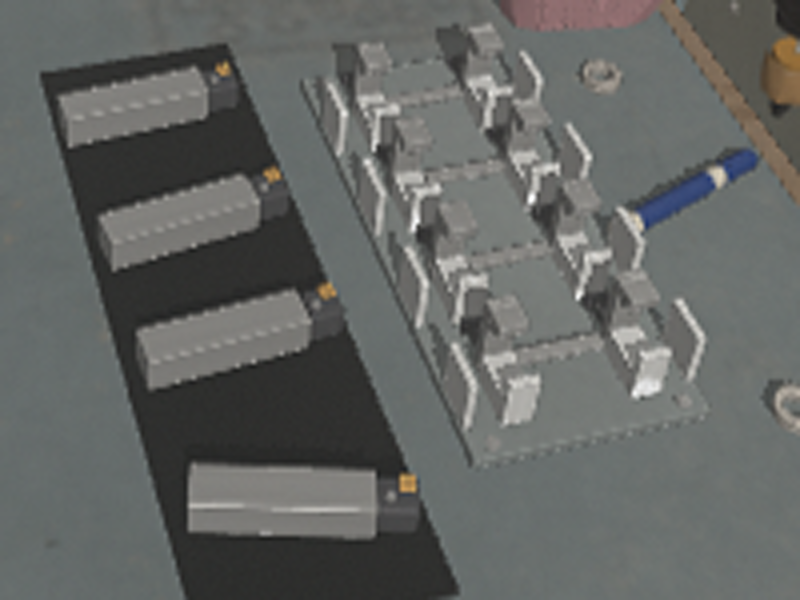

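View pics/c2.png

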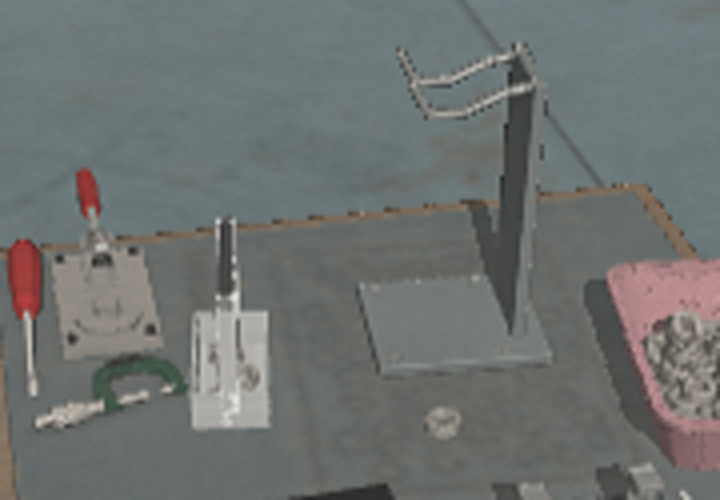

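Four tools lie on the mat, heads to +x. The rack plate's corners are at about (383,301), (441,287) and (341,205) in the full side image. The caddy is at about (282,166), its bar end-on to the camera, and the hook prongs at about (330,98).

```bash
python3 - <<'E'
from h import *
c=load("side0")
f=lambda u,v,z,ox,oy:ray(c,(ox+u/4,oy+v/4),z)
print("cam",-c["R"].T@c["t"])
for n,u,v,z in [("rack nl",472,465,.01),("nr",706,408,.01),("fl",304,80,.01),
 ("t1 back top near",65,147,.003),("t1 f",210,110,.003),("t2 b",113,270,.003),("t2 f",262,228,.003),("t3 b",150,388,.003),("t3 f",314,345,.003),("t4 b",190,530,.003),("t4 f",377,538,.003),("race",600,75,0)]:
    print(n,f(u,v,z,265,185))
for n,u,v,z in [("caddy nl",192,427,0),("nr",270,427,0),("fl top",195,313,.034),("bar near",235,310,.12),("bar far",226,220,.12),("hook base fl",360,287,.01),("nl",380,372,.01),("nr",550,358,.01),("prong tip far",402,50,.25),("prong tip near",414,86,.25),("race",443,424,.0),("prong near low",432,115,.226)]:
    print(n,f(u,v,z,225,75))
E
```

```text
cam [ 0.2701 -0.7734  0.7865]
rack nl [ 0.5699 -0.2914  0.01  ]
nr [ 0.7222 -0.2891  0.01  ]
fl [0.5772 0.0532 0.01  ]
t1 back top near [0.3934 0.0332 0.003 ]
t1 f [0.5032 0.0457 0.003 ]
t2 b [ 0.4017 -0.088   0.003 ]
t2 f [ 0.5069 -0.0761  0.003 ]
t3 b [ 0.4032 -0.1864  0.003 ]
t3 f [ 0.5102 -0.1797  0.003 ]
t4 b [ 0.4023 -0.2874  0.003 ]
t4 f [ 0.5025 -0.3186  0.003 ]
race [ 0.801   0.0151 -0.    ]
caddy nl [0.4035 0.2236 0.    ]
nr [0.464  0.2087 0.    ]
fl top [0.4273 0.3327 0.034 ]
bar near [0.439  0.2033 0.12  ]
bar far [0.4573 0.3323 0.12  ]
hook base fl [0.582  0.3743 0.01  ]
nl [0.5656 0.2466 0.01  ]
nr [0.71  0.232 0.01 ]
prong tip far [0.6027 0.3363 0.25  ]
prong tip near [0.5945 0.2747 0.25  ]
race [0.6001 0.1794 0.    ]
prong near low [0.6088 0.2718 0.226 ]
```

```bash
cat >> h.py <<'E'
def go(x,y,z,yaw=0.,tcp=False):
    """goal grasp point (or TCP), yaw of tool y (jaw) axis from world y; prints the total shift, turn"""
    s=robot.read_state(); R=Ro.from_rotvec(s["orientation"]).as_matrix(); p=s["tool_pos"]
    g=p if tcp else p+R[:,2]*.167
    cur=np.arctan2(-R[0,1],R[1,1]); d=yaw-cur; d=(d+np.pi/2)%np.pi-np.pi/2  # ccw world turn needed
    v=np.array([x,y,z])-g
    print("t",s["t"],"grasp",g,"jawyaw %.4f"%cur,"tilt",R[:2,2],"F",s["force"],"open %.4f"%s["opening"],"q6 %.3f"%s["q"][5])
    # turn after shift: shift in current tool axes
    print("shift mm (current axes)",R.T@v*1e3,"turn about tool z %.4f"%-d)
    a=np.cos(-d),np.sin(-d)
    R2=R@Ro.from_rotvec([0,0,-d]).as_matrix(); print("shift mm (after turn)",R2.T@v*1e3, "axes after: tool x->",R2[:,0],"y->",R2[:,1])
E
python3 - <<'E'
from h import *
s=robot.read_state();R=Ro.from_rotvec(s["orientation"]).as_matrix();c=load("wrist0")
print("cam in tool",R.T@(-c["R"].T@c["t"]-s["tool_pos"]),"cam axes in tool",R.T@c["R"].T)
go(.53,-.12,.30,0)
E
```

```text
cam in tool [0.0693 0.0003 0.0195] cam axes in tool [[-0.0001 -0.9681 -0.2505]
 [ 1.     -0.0002  0.0003]
 [-0.0004 -0.2505  0.9681]]
t 0.15 grasp [0.246  0.5468 0.237 ] jawyaw -0.4228 tilt [-0.0006 -0.0012] F [-0.7217 -0.3705  0.9613] open 0.0931 q6 -0.085
shift mm (current axes) [-532.6123 -491.648   -62.4247] turn about tool z -0.4228
shift mm (after turn) [-283.9608 -666.9032  -62.4247] axes after: tool x-> [-1.      0.      0.0006] y-> [-0.      1.     -0.0012]
```

>>> apply_moves(
  deltas=[
    [93, [0, 0, -20.8], -0.141],
    [93, [0, 0, -20.8], -0.141],
    [93, [0, 0, -20.8], -0.141],
    [93, [-20, -47.6, 0], 0],
    [93, [-20, -47.6, 0], 0],
  ],
)

```text
t: 0.78
tool_pos: [0.2863, 0.4511, 0.4669]
orientation: [0.003, -3.142, 0.001]
force: [0.7, -0.7, 0.6]
opening: 0.0931
```

>>> apply_moves(
  deltas=[
    [93, [-20, -47.6, 0], 0],
    [93, [-20, -47.6, 0], 0],
    [93, [-20, -47.6, 0], 0],
    [93, [-20, -47.6, 0], 0],
    [93, [-20, -47.6, 0], 0],
  ],
)

```text
t: 1.4
tool_pos: [0.3865, 0.2124, 0.467]
orientation: [-0.001, 3.141, -0.0]
force: [0.9, -0.1, -0.0]
opening: 0.0927
```

>>> apply_moves(
  deltas=[
    [93, [-20, -47.6, 0], 0],
    [93, [-20, -47.6, 0], 0],
    [93, [-20, -47.6, 0], 0],
    [93, [-20, -47.6, 0], 0],
    [93, [-20, -47.6, 0], 0],
  ],
)

```text
t: 2.02
tool_pos: [0.4866, -0.0257, 0.467]
orientation: [-0.0, 3.142, 0.0]
force: [0.8, 0.4, 0.1]
opening: 0.0934
```

>>> apply_moves(
  deltas=[
    [93, [-4, -1, 0], 0],
    [93, [0, 0, 0], 0],
    [93, [0, 0, 0], 0],
  ],
)

```text
t: 2.4
tool_pos: [0.49, -0.0238, 0.4671]
orientation: [0.003, -3.141, -0.001]
force: [-0.7, -1.1, 0.4]
opening: 0.0928
```

```bash
python3 - <<'E'
from h import *
go(.53,-.12,.30,0)
c,im=snap("wrist","w1")
cv2.imwrite("pics/w1v.png",cv2.resize(im,(800,500),interpolation=cv2.INTER_CUBIC))
E
```

```text
t 2.4 grasp [ 0.49   -0.0238  0.3001] jawyaw 0.0017 tilt [-0.0002  0.0003] F [-0.6889 -1.1241  0.4377] open 0.0928 q6 -1.726
shift mm (current axes) [-39.882  -96.2876   0.0719] turn about tool z 0.0017
shift mm (after turn) [-40.0409 -96.2216   0.0719] axes after: tool x-> [-1.     -0.      0.0002] y-> [0.     1.     0.0003]
```

View pics/w1v.png

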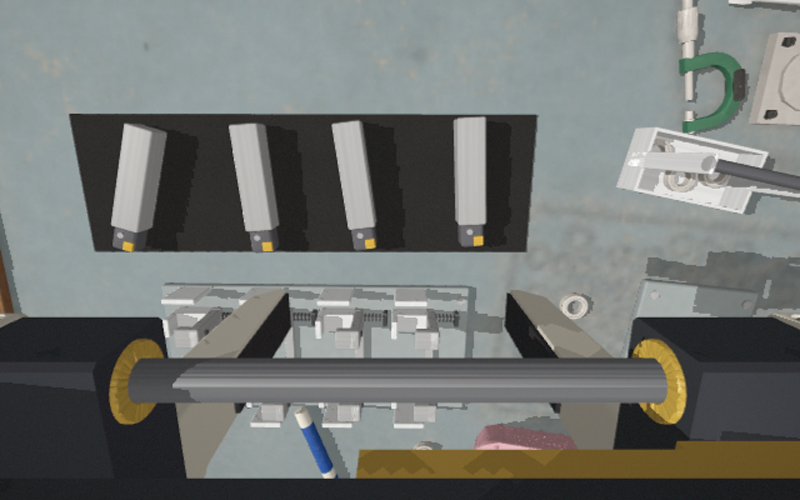

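The wrist view (right = +y, down = +x) shows four tools on the mat, plus the caddy at (690,170) and the race at (575,305). The fingers hide the rack, so I'll move past it for a clear view.

>>> apply_moves(
  deltas=[
    [93, [-53, -24, 0], 0],
    [93, [-53, -24, 0], 0],
    [93, [-53, -24, 0], 0],
    [93, [-53, -24, 0], 0],
    [93, [0, 0, 0], 0],
  ],
)

```text
t: 3.08
tool_pos: [0.7052, -0.1214, 0.4606]
orientation: [0.001, -3.134, -0.003]
force: [-0.4, 0.9, -1.2]
opening: 0.0932
```

>>> apply_moves(
  deltas=[
    [93, [0, 0, 25], 0],
    [93, [0, 0, 25], 0],
    [93, [0, 0, 0], 0],
    [93, [0, 0, 0], 0],
  ],
)

```text
t: 3.58
tool_pos: [0.702, -0.12, 0.4193]
orientation: [-0.002, 3.14, -0.001]
force: [0.3, -0.4, 0.1]
opening: 0.0929
```

```bash
python3 - <<'E'
from h import *
go(.53,-.12,.30,0)
c,im=snap("wrist","w2")
b=proj(c,[[.55,-.32,.0],[.75,.08,0]]);print(b)
y0=max(0,int(b[0,1])-20);x0=max(0,int(b[0,0])-20)
cr=im[y0:int(b[1,1])+60,x0:int(b[1,0])+30]
f=min(800/cr.shape[1],600/cr.shape[0]);print(x0,y0,f,cr.shape)
cv2.imwrite("pics/w2v.png",cv2.resize(cr,None,fx=f,fy=f,interpolation=cv2.INTER_CUBIC))
E
```

```text
t 3.575 grasp [ 0.7024 -0.1201  0.2523] jawyaw 0.0012 tilt [ 0.002  -0.0004] F [ 0.3206 -0.3581  0.0609] open 0.0929 q6 -1.813
shift mm (current axes) [172.2656   0.2593 -48.0405] turn about tool z 0.0012
shift mm (after turn) [172.2658   0.0523 -48.0405] axes after: tool x-> [-1.    -0.    -0.002] y-> [-0.      1.     -0.0004]
[[136.882   36.5185]
 [475.9979 210.2661]]
116 16 2.056555269922879 (254, 389, 3)
```

View pics/w2v.png

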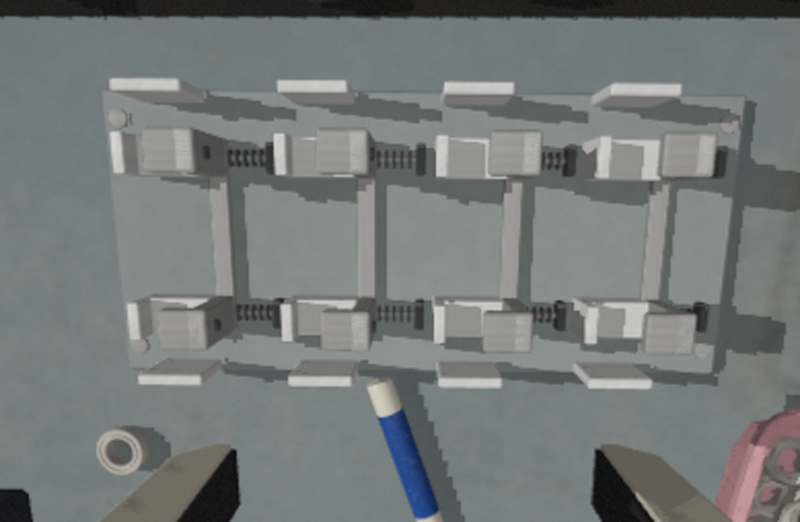

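Clear view of the rack: stop walls on the left (-y) of each place, gate lips and springs on the right, so gates open toward world +y. I'll fit the rack pose from the plate corners and lip tops, and segment the tools in the previous picture.

```bash
cat > fit.py <<'E'
from h import *
from scipy.optimize import least_squares
c=load("w2"); S=2.056555; P=lambda u,v:np.array([116+u/S,16+v/S])-0.25
pl=[((103,91),(-77,-172.5)),((746,97),(-77,172.5)),((131,370),(77,-172.5)),((715,373),(77,172.5))]
lip=[]
for row,x,lr in((150,-42,[(142,192),(317,368),(490,541),(664,716)]),(330,42,[(160,207),(321,368),(485,531),(645,694)])):
    for k,(a,b) in enumerate(lr):
        lip+=[(P(a,row)[0],x,-120+80*k+2),(P(b,row)[0],x,-120+80*k+26)]
def W(p,x,y,z): 
    cs,sn=np.cos(p[2]),np.sin(p[2]); return [p[0]+cs*x-sn*y,p[1]+sn*x+cs*y,z]
def res(p):
    r=[proj(c,W(p,x/1e3,y/1e3,.01))[0]-P(*uv) for uv,(x,y) in pl]
    l=[proj(c,W(p,x/1e3,y/1e3+p[3],.071))[0][0]-u for u,x,y in lip]
    return np.r_[np.ravel(r),l]
s=least_squares(res,[.648,-.118,0,0],loss="soft_l1"); print("rack",s.x); print(res(s.x))
for k in range(4): print("place",k+1,W(s.x,0,-.12+.08*k+s.x[3],.044))
# tools
c=load("w1"); im=cv2.imread("pics/w1.png").astype(float)
g=im.mean(2); B=np.array([proj(c,[[x,y,.003]])[0] for x,y in((.37,-.37),(.37,.085),(.545,.085),(.545,-.37))])
m=np.zeros(g.shape,np.uint8); cv2.fillPoly(m,[np.array([[70,114],[536,115],[526,250],[95,250]])*4//5],255); m=cv2.erode(m,np.ones((3,3)))
b=((g>115)&(m>0)).astype(np.uint8)
n,L,st,ce=cv2.connectedComponentsWithStats(b)
for i in range(1,n):
    if st[i,4]<300: continue
    # unproject silhouette at z of top face (31 mm); side faces shift it outward a little
    ys,xs=np.nonzero(L==i); pts=np.array([ray(c,(u,v),.031)[:2] for u,v in zip(xs,ys)],np.float32)
    r=cv2.minAreaRect(pts*1000); print(st[i],"rect",r)
E
python3 fit.py
```

```text
rack [ 0.6535 -0.1148 -0.0063 -0.0131]
[-0.2974 -0.1868  1.0856 -0.5946 -0.0938  0.3873 -0.4429  0.9451 -0.1272
  0.954  -0.6078 -0.0407 -0.2086  0.3308 -0.3881 -0.3627 -1.0286 -0.1056
 -0.0874  0.8112 -0.6862  0.6743  0.5788  0.4563]
place 1 [np.float64(0.6526797596135243), np.float64(-0.24783450421255138), 0.044]
place 2 [np.float64(0.6531870257246701), np.float64(-0.16783611247188895), 0.044]
place 3 [np.float64(0.653694291835816), np.float64(-0.08783772073122656), 0.044]
place 4 [np.float64(0.6542015579469618), np.float64(-0.007839328990564165), 0.044]
[ 363   93   26   88 2122] rect ((448.5061340332031, 48.78501892089844), (105.46417236328125, 30.758686065673828), 3.303213596343994)
[ 265   96   35   88 1909] rect ((452.5943603515625, -66.66546630859375), (105.36951446533203, 27.75848388671875), 7.36995267868042)
[  89   99   33   92 1958] rect ((460.78582763671875, -290.3934326171875), (28.013608932495117, 115.96810913085938), 73.26789855957031)
[ 183   99   35   86 1891] rect ((454.936767578125, -169.40802001953125), (105.18443298339844, 27.654315948486328), 3.9618961811065674)
```

>>> apply_moves(
  deltas=[
    [60, [40.2, 28.4, 18.7], 0],
    [60, [40.2, 28.4, 18.7], 0],
    [60, [40.2, 28.4, 18.7], 0],
    [60, [40.2, 28.4, 18.7], 0],
    [60, [40.2, 28.4, 18.7], 0],
  ],
  grip_force=50,
)

```text
t: 4.25
tool_pos: [0.5003, 0.0219, 0.3251]
orientation: [-0.0, 3.138, -0.0]
force: [0.8, 0.1, 0.3]
opening: 0.0599
```

>>> apply_moves(
  deltas=[
    [60, [40.2, 28.4, 18.7], 0],
    [60, [0, 0, 0], -0.057],
    [60, [0, 0, 0], 0],
    [60, [0, 0, 0], 0],
  ],
)

```text
t: 4.75
tool_pos: [0.462, 0.0493, 0.3066]
orientation: [-0.088, 3.137, -0.0]
force: [0.4, -1.4, 0.0]
opening: 0.06
```

```bash
python3 - <<'E'
from h import *
go(.4615,.050,.025,.058)
c,im=snap("wrist","w3"); a=cv2.resize(im,(640,400)); 
for y in (.05,): 
  R=np.array([[np.cos(.058),-np.sin(.058)],[np.sin(.058),np.cos(.058)]])
  for k in (-65,39,65):
    q=[np.r_[np.array([.4615,.05])+R@[k/1e3,s],.031] for s in(-.014,.014)]
    u=proj(c,q).astype(int); cv2.line(a,tuple(map(int,u[0])),tuple(map(int,u[1])),(0,0,255),1)
cv2.imwrite("pics/w3v.png",a)
E
```

```text
t 4.75 grasp [0.4625 0.0493 0.1396] jawyaw 0.0558 tilt [ 0.0031 -0.0001] F [ 0.4393 -1.3599  0.047 ] open 0.0600 q6 -1.631
shift mm (current axes) [  1.2822   0.8173 114.5906] turn about tool z -0.0022
shift mm (after turn) [  1.2804   0.8202 114.5906] axes after: tool x-> [-0.9983 -0.058  -0.0031] y-> [-0.058   0.9983 -0.0002]
```

View pics/w3v.png

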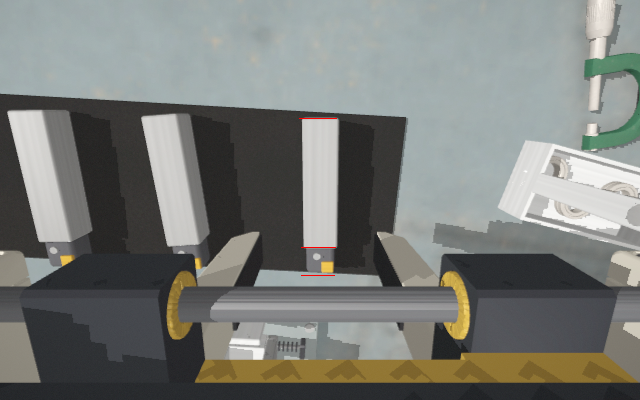

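The predicted edges (red) lie on tool A's back edge and shank front, and the shank runs parallel to the jaws. Descending to grasp.

>>> apply_moves(
  deltas=[
    [60, [1.3, 0.8, 40], 0],
    [60, [0, 0, 40], 0],
    [60, [0, 0, 34.5], 0],
    [60, [0, 0, 0], 0],
    [20, [0, 0, 0], 0],
  ],
)

```text
t: 5.42
tool_pos: [0.4604, 0.0498, 0.1908]
orientation: [-0.088, 3.14, -0.0]
force: [0.9, -0.4, 0.1]
opening: 0.0541
```

>>> apply_moves(
  deltas=[
    [20, [0, 0, 0], 0],
    [20, [0, 0, 0], 0],
    [20, [0, 0, 0], 0],
    [20, [0, 0, 0], 0],
  ],
)

```text
t: 5.92
tool_pos: [0.4598, 0.0502, 0.1906]
orientation: [-0.09, 3.14, 0.0]
force: [-1.0, 0.7, 1.1]
opening: 0.0274
```

```bash
python3 - <<'E'
from h import *
go(.654,-.008-.024,.11,-.006)
E
```

```text
t 5.925 grasp [0.4598 0.0502 0.0236] jawyaw 0.0571 tilt [0.0002 0.0001] F [-0.9786  0.7407  1.1146] open 0.0274 q6 -1.630
shift mm (current axes) [-189.2017  -93.1494  -86.3758] turn about tool z 0.0631
shift mm (after turn) [-194.7021  -81.0257  -86.3758] axes after: tool x-> [-1.      0.006  -0.0002] y-> [0.006  1.     0.0001]
```

>>> apply_moves(
  deltas=[
    [20, [0, 0, -43], 0],
    [20, [0, 0, -43.4], 0.063],
    [20, [-48.2, -20.2, 0], 0],
    [20, [-48.2, -20.2, 0], 0],
    [20, [-48.2, -20.2, 0], 0],
  ],
)

```text
t: 6.55
tool_pos: [0.6051, -0.0119, 0.2764]
orientation: [-0.009, -3.141, 0.0]
force: [0.1, 0.7, -2.0]
opening: 0.028
```

>>> apply_moves(
  deltas=[
    [20, [-48.6, -20.4, 0], 0],
    [20, [0, 0, 20], 0],
    [20, [0, 0, 0], 0],
    [20, [0, 0, 0], 0],
  ],
)

```text
t: 7.05
tool_pos: [0.6513, -0.0314, 0.2563]
orientation: [-0.008, -3.14, -0.0]
force: [-0.1, 0.7, -2.5]
opening: 0.0279
```

```bash
python3 - <<'E'
from h import *
go(.6525,-.008-.024,.0736,-.006)
c,im=snap("wrist","w4"); cs,im2=snap("side","s4")
cv2.imwrite("pics/w4v.png",np.vstack([im,cv2.resize(im2[170:270,320:480],(640,200*2//2*1))]) )
E
```

```text
t 7.05 grasp [ 0.651  -0.0313  0.0893] jawyaw -0.0052 tilt [-0.002   0.0003] F [-0.0897  0.6658 -2.455 ] open 0.0279 q6 -1.692
shift mm (current axes) [-1.5239 -0.6719 15.6838] turn about tool z 0.0008
shift mm (after turn) [-1.5244 -0.6707 15.6838] axes after: tool x-> [-1.     0.006  0.002] y-> [0.006  1.     0.0003]
```

View pics/w4v.png

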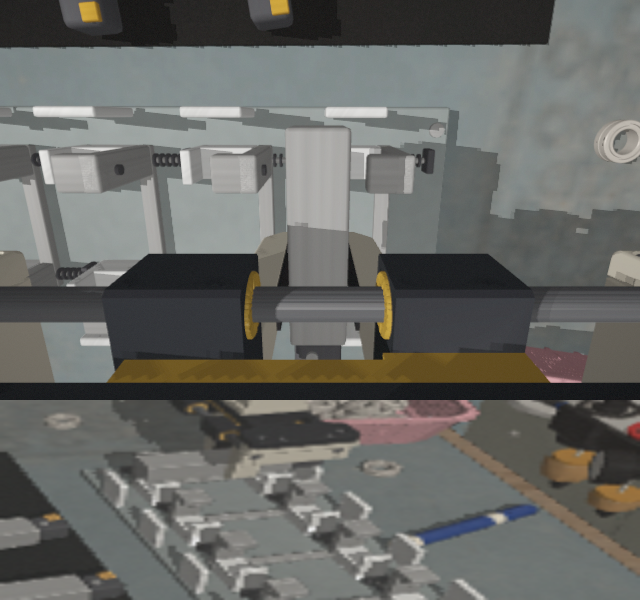

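The tool is held above and left of place 4, clear of lip 4, whose left edge is at about u=367. I'll check its back end (318,128), lip 4 and the end plate numerically.

```bash
python3 - <<'E'
from h import *
c=load("w4")
print("tool back end",ray(c,(288,127.5),.0967),ray(c,(348,127.5),.0967))
print("end plate top inner",ray(c,(356,117),.05),"outer",ray(c,(356,108),.05))
# predicted lips of place 4
p=proj(c,[[.654-.042+dx,-.008+dy,z] for z in(.061,.071) for dx,dy in((-.01,.002),(-.01,.026),(.01,.002),(.01,.026))]);print(p)
im=cv2.imread("pics/w4.png"); print(im[170,355:425].mean(1).astype(int)); print(im[185,355:425].mean(1).astype(int))
E
```

```text
tool back end [ 0.5869 -0.0429  0.0967] [ 0.587  -0.018   0.0967]
end plate top inner [ 0.5831 -0.0095  0.05  ] outer [ 0.5783 -0.0096  0.05  ]
[[364.0705 153.8326]
 [409.2693 153.5834]
 [362.9881 190.5874]
 [406.9393 190.3467]
 [366.8006 156.0729]
 [414.6415 155.8093]
 [365.5771 194.848 ]
 [412.0225 194.5939]]
[163 162 163 163 163 163 163 163 163 207 177 106  82  92 102 112 120 124
 123 123 124 124 123 123 123 122 123 124 123 123 124 124 123 122 124 124
 122 122 123 121 123 122 121 122 123 123 123 123 123 122 167 177 176 171
 171 171 168 163 144 116 111 111 111 113 111 111  72  47  41  41]
[112 112 112 113 112 113 112 114 114 113  88  77  85  95 102 110 117 117
 116 117 116 117 117 117 117 117 117 117 116 117 118 117 117 118 118 117
 118 117 118 117 117 117 119 120 119 120 120 121 122 160 169 170 169 167
 167 170 168 147 118 110 110 111 111 111 112 113 112 113 113 113]
```

>>> apply_moves(
  deltas=[
    [20, [-1.5, -0.7, 15.7], 0],
    [20, [0, 0, 0], 0],
    [20, [0, 9, 0], 0],
    [20, [0, 8, 0], 0],
    [20, [0, 8, 0], 0],
  ],
)

```text
t: 7.78
tool_pos: [0.6541, -0.0076, 0.2413]
orientation: [0.009, 3.142, -0.002]
force: [-0.8, -5.5, -3.9]
opening: 0.0275
```

>>> apply_moves(
  deltas=[
    [20, [0, 0, 0], 0],
    [20, [0, 0, 0], 0],
  ],
)

```text
t: 8.02
tool_pos: [0.6541, -0.0079, 0.2412]
orientation: [0.009, 3.142, -0.001]
force: [-1.0, -4.7, -4.0]
opening: 0.0278
```

```bash
python3 - <<'E'
from h import *
go(.6525,-.008+.0005,.0506,-.006)
E
```

```text
t 8.025 grasp [ 0.6541 -0.0081  0.0742] jawyaw -0.0057 tilt [ 0.     -0.0009] F [-1.0169 -4.7273 -3.9595] open 0.0278 q6 -1.655
shift mm (current axes) [ 1.6143  0.6082 23.6167] turn about tool z 0.0003
shift mm (after turn) [ 1.6145  0.6077 23.6167] axes after: tool x-> [-1.     0.006 -0.   ] y-> [ 0.006   1.     -0.0009]
```

Gate force of about 5 N matches an opening of about 12 mm. Lowering.

>>> apply_moves(
  deltas=[
    [20, [1.2, 0.5, 6], 0],
    [20, [0, 0, 6], 0],
    [20, [0, 0, 6], 0],
    [20, [0, 0, 0], 0],
  ],
)

```text
t: 8.52
tool_pos: [0.6533, -0.0077, 0.2233]
orientation: [0.009, 3.14, -0.001]
force: [1.7, -5.6, -6.0]
opening: 0.0279
```

>>> apply_moves(
  deltas=[
    [20, [0, 0, 3], 0],
    [20, [0, 0, 3], 0],
    [20, [0, 0, 0], 0],
  ],
)

```text
t: 8.9
tool_pos: [0.6533, -0.0068, 0.2177]
orientation: [0.009, 3.14, 0.001]
force: [1.2, -0.1, -0.8]
opening: 0.0275
```

```bash
python3 - <<'E'
from h import *
go(.6525,-.008,.0506,-.006)
E
```

```text
t 8.9 grasp [ 0.6535 -0.0067  0.0507] jawyaw -0.0056 tilt [0.0012 0.0005] F [ 1.209  -0.0573 -0.8256] open 0.0275 q6 -1.654
shift mm (current axes) [ 0.9488 -1.2813  0.056 ] turn about tool z 0.0004
shift mm (after turn) [ 0.9482 -1.2817  0.056 ] axes after: tool x-> [-1.      0.006  -0.0012] y-> [0.006  1.     0.0005]
```

>>> apply_moves(
  deltas=[
    [42, [0, 0, 0], 0],
    [42, [0, 0, 0], 0],
    [42, [0, 0, 0], 0],
    [42, [0, 0, -20], 0],
    [42, [0, 0, -40], 0],
  ],
)

```text
t: 9.52
tool_pos: [0.6521, -0.0071, 0.2768]
orientation: [-0.009, -3.138, -0.001]
force: [0.9, 0.9, 1.2]
opening: 0.0419
```

>>> apply_moves(
  deltas=[
    [60, [0, 0, -40], 0],
    [60, [47, -14.8, 0], 0],
    [60, [47, -14.8, 0], 0],
    [60, [47, -14.8, 0], 0],
    [60, [46.7, -15, 0], -0.135],
  ],
)

```text
t: 10.15
tool_pos: [0.4636, -0.0658, 0.3188]
orientation: [-0.207, 3.133, -0.001]
force: [-0.5, 0.2, 2.0]
opening: 0.0603
```

>>> apply_moves(
  deltas=[
    [60, [0, 0, 0], 0],
    [60, [0, 0, 0], 0],
  ],
)

```text
t: 10.4
tool_pos: [0.4654, -0.0656, 0.3189]
orientation: [-0.2, 3.132, -0.001]
force: [1.1, 0.2, -0.2]
opening: 0.06
```

```bash
cat > ov.py <<'E'
from h import *
import sys
# ov.py x y yaw name : overlay a predicted tool on a wrist picture, beside a side-view crop of the rack
x,y,w=map(float,sys.argv[1:4]); n=sys.argv[4]
go(x,y,.0236,w); c,im=snap("wrist",n); cs,i2=snap("side",n+"s")
R=np.array([[np.cos(w),-np.sin(w)],[np.sin(w),np.cos(w)]])
for k in(-65,39):
    u=proj(c,[np.r_[np.array([x,y])+R@[k/1e3,s],.031] for s in(-.014,.014)]).astype(int)
    cv2.line(im,tuple(map(int,u[0])),tuple(map(int,u[1])),(0,0,255),1)
cr=cv2.resize(i2[185:310,300:460],None,fx=2.4,fy=2.4,interpolation=cv2.INTER_CUBIC)
o=np.zeros((280+cr.shape[0],640,3),np.uint8); o[:280]=im[:280]; o[280:,:cr.shape[1]]=cr
cv2.imwrite(f"pics/{n}v.png",o)
E
python3 ov.py .4655 -.065 .129 w5
```

```text
t 10.4 grasp [ 0.4659 -0.0657  0.1519] jawyaw 0.1277 tilt [ 0.0031 -0.0006] F [ 1.0624  0.1778 -0.2111] open 0.0600 q6 -1.948
shift mm (current axes) [  0.7054   0.8964 128.2814] turn about tool z -0.0013
shift mm (after turn) [  0.7042   0.8973 128.2814] axes after: tool x-> [-0.9917 -0.1286 -0.003 ] y-> [-0.1286  0.9917 -0.001 ]
```

View pics/w5v.png

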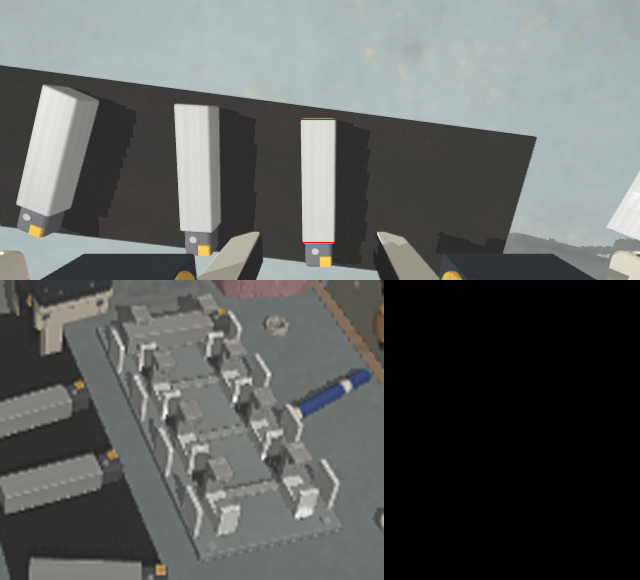

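Tool A sits in place 4 with its lips over it, and the overlay matches tool B. Grasping B.

>>> apply_moves(
  deltas=[
    [60, [0, 0.9, 43], 0],
    [60, [0, 0, 43], 0],
    [60, [0, 0, 41.5], 0],
    [60, [0, 0, 0], 0],
    [20, [0, 0, 0], 0],
  ],
)

```text
t: 11.12
tool_pos: [0.4657, -0.0644, 0.1897]
orientation: [0.203, -3.135, -0.0]
force: [0.2, -0.7, 0.2]
opening: 0.0541
```

>>> apply_moves(
  deltas=[
    [20, [0, 0, 0], 0],
    [20, [0, 0, 0], 0],
    [20, [0, 0, 0], 0],
    [20, [0, 0, 0], 0],
    [20, [0, 0, 0], 0],
  ],
)

```text
t: 11.75
tool_pos: [0.4647, -0.0646, 0.1896]
orientation: [-0.203, 3.135, 0.0]
force: [1.2, -1.4, -1.6]
opening: 0.0274
```

```bash
python3 - <<'E'
from h import *
go(.6535,-.088-.024,.0736,-.006)
E
```

```text
t 11.75 grasp [ 0.4647 -0.0646  0.0226] jawyaw 0.1291 tilt [0. 0.] F [ 1.2403 -1.4095 -1.6404] open 0.0274 q6 -1.947
shift mm (current axes) [-181.117   -71.3068  -50.9651] turn about tool z 0.1351
shift mm (after turn) [-189.071   -46.262   -50.9651] axes after: tool x-> [-1.     0.006 -0.   ] y-> [0.006 1.    0.   ]
```

>>> apply_moves(
  deltas=[
    [20, [0, 0, -45], 0],
    [20, [0, 0, -45], 0.135],
    [20, [-47, -11.6, 0], 0],
    [20, [-47, -11.6, 0], 0],
    [20, [-47, -11.6, 0], 0],
  ],
)

```text
t: 12.38
tool_pos: [0.6067, -0.1005, 0.2795]
orientation: [-0.009, -3.141, -0.0]
force: [-0.1, -0.2, -3.0]
opening: 0.0276
```

>>> apply_moves(
  deltas=[
    [20, [-47.3, -11.5, 0], 0],
    [20, [0, 0, 20], 0],
    [20, [0, 0, 0], 0],
    [20, [0, 0, 20], 0],
    [20, [0, 0, 0], 0],
  ],
)

```text
t: 13.0
tool_pos: [0.6511, -0.1115, 0.2373]
orientation: [-0.009, -3.138, -0.002]
force: [-0.3, -0.1, -2.5]
opening: 0.0277
```

```bash
python3 - <<'E'
from h import *
go(.6527,-.088-.024,.0726,-.006)
E
```

```text
t 13.0 grasp [ 0.6504 -0.1113  0.0703] jawyaw -0.0057 tilt [-0.0039  0.001 ] F [-0.3123 -0.0755 -2.4627] open 0.0277 q6 -1.812
shift mm (current axes) [-2.2873 -0.6453 -2.3075] turn about tool z 0.0003
shift mm (after turn) [-2.2875 -0.6447 -2.3075] axes after: tool x-> [-1.      0.006   0.0039] y-> [0.006  1.     0.0009]
```

>>> apply_moves(
  deltas=[
    [20, [-1.5, 0, -2.5], 0],
    [20, [0, 0, 0], 0],
    [20, [0, 8, 0], 0],
    [20, [0, 8, 0], 0],
    [20, [0, 8, 0], 0],
  ],
)

```text
t: 13.62
tool_pos: [0.6546, -0.088, 0.2427]
orientation: [0.009, 3.141, -0.002]
force: [-1.1, -4.8, -0.6]
opening: 0.0277
```

>>> apply_moves(
  deltas=[
    [20, [0, 0, 0], 0],
    [20, [0, 0, 0], 0],
  ],
)

```text
t: 13.88
tool_pos: [0.6546, -0.0883, 0.2425]
orientation: [0.009, 3.141, -0.002]
force: [0.2, -5.0, -0.0]
opening: 0.0278
```

```bash
python3 - <<'E'
from h import *
go(.6527,-.088+.0005,.0496,-.006)
E
```

```text
t 13.875 grasp [ 0.6547 -0.0885  0.0755] jawyaw -0.0058 tilt [ 0.0008 -0.001 ] F [ 0.2249 -4.966  -0.0249] open 0.0278 q6 -1.776
shift mm (current axes) [ 2.0473  0.9755 25.9323] turn about tool z 0.0002
shift mm (after turn) [ 2.0475  0.9751 25.9323] axes after: tool x-> [-1.      0.006  -0.0008] y-> [ 0.006  1.    -0.001]
```

>>> apply_moves(
  deltas=[
    [20, [1.5, 1, 7], 0],
    [20, [0, 0, 6], 0],
    [20, [0, 0, 6], 0],
    [20, [0, 0, 0], 0],
  ],
)

```text
t: 14.38
tool_pos: [0.6528, -0.0875, 0.2225]
orientation: [-0.01, -3.141, 0.001]
force: [1.7, -5.4, -4.6]
opening: 0.0275
```

>>> apply_moves(
  deltas=[
    [20, [0, 0, 3], 0],
    [20, [0, 0, 3.5], 0],
    [20, [0, 0, 0], 0],
    [20, [0, 0, 0], 0],
  ],
)

```text
t: 14.88
tool_pos: [0.653, -0.0866, 0.2167]
orientation: [0.009, 3.141, 0.001]
force: [-0.5, -0.3, -0.8]
opening: 0.028
```

```bash
python3 - <<'E'
from h import *
go(.4679,-.1685,.15,.069)
E
```

```text
t 14.875 grasp [ 0.653  -0.0866  0.0497] jawyaw -0.0055 tilt [0.0002 0.0004] F [-0.4682 -0.3456 -0.8284] open 0.0280 q6 -1.775
shift mm (current axes) [ 184.6419  -82.9089 -100.3203] turn about tool z -0.0745
shift mm (after turn) [ 190.3029  -68.9298 -100.3203] axes after: tool x-> [-0.9976 -0.0689 -0.0002] y-> [-0.0689  0.9976  0.0004]
```

Gate shut (y force back to about 0). Releasing, then on to tool C.

>>> apply_moves(
  deltas=[
    [42, [0, 0, 0], 0],
    [42, [0, 0, 0], 0],
    [42, [0, 0, 0], 0],
    [42, [0, 0, -20], 0],
    [42, [0, 0, -40], 0],
  ],
)

```text
t: 15.5
tool_pos: [0.6521, -0.0868, 0.2763]
orientation: [-0.009, -3.138, -0.001]
force: [0.8, 0.2, 0.4]
opening: 0.0421
```

>>> apply_moves(
  deltas=[
    [60, [0, 0, -40], 0],
    [60, [46, -20.7, 0], 0],
    [60, [46, -20.7, 0], 0],
    [60, [46, -20.7, 0], 0],
    [60, [46.6, -20.8, 0], -0.0745],
  ],
)

```text
t: 16.12
tool_pos: [0.4666, -0.1693, 0.3184]
orientation: [-0.11, 3.138, -0.002]
force: [0.3, -1.0, 0.2]
opening: 0.0602
```

>>> apply_moves(
  deltas=[
    [60, [0, 0, 0], 0],
    [60, [0, 0, 0], 0],
  ],
)

```text
t: 16.38
tool_pos: [0.4684, -0.169, 0.3183]
orientation: [-0.106, 3.137, -0.002]
force: [0.9, 0.1, 0.9]
opening: 0.06
```

```bash
python3 ov.py .4679 -.1685 .069 w6
```

```text
t 16.375 grasp [ 0.4689 -0.1692  0.1513] jawyaw 0.0674 tilt [ 0.0028 -0.001 ] F [0.8791 0.0763 0.9488] open 0.0600 q6 -2.088
shift mm (current axes) [  1.2566   0.8946 127.7211] turn about tool z -0.0016
shift mm (after turn) [  1.2551   0.8967 127.7211] axes after: tool x-> [-0.9976 -0.0689 -0.0027] y-> [-0.0689  0.9976 -0.0012]
```

View pics/w6v.png

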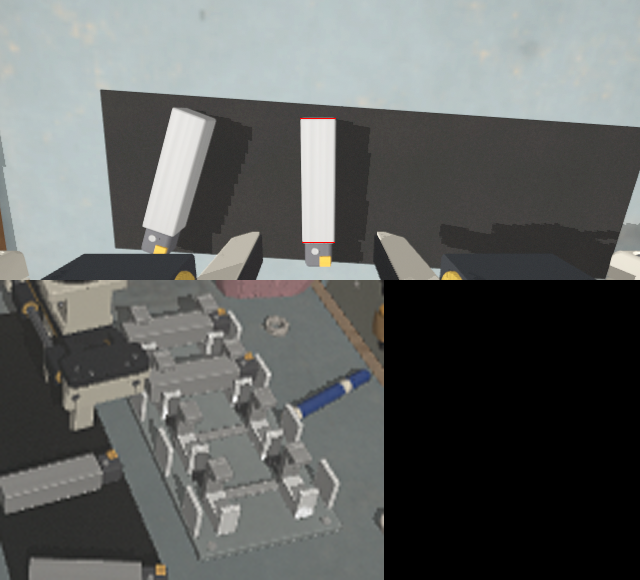

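A and B are seated, and C matches the overlay. Grasping C.

>>> apply_moves(
  deltas=[
    [60, [0.3, 0.9, 43], 0],
    [60, [0, 0, 43], 0],
    [60, [0, 0, 41], 0],
    [60, [0, 0, 0], 0],
    [20, [0, 0, 0], 0],
  ],
)

```text
t: 17.1
tool_pos: [0.4684, -0.1676, 0.1897]
orientation: [-0.109, 3.14, 0.0]
force: [-0.0, 0.1, 0.5]
opening: 0.0539
```

>>> apply_moves(
  deltas=[
    [20, [0, 0, 0], 0],
    [20, [0, 0, 0], 0],
    [20, [0, 0, 0], 0],
    [20, [0, 0, 0], 0],
    [20, [0, 0, 0], 0],
  ],
)

```text
t: 17.73
tool_pos: [0.4675, -0.168, 0.1896]
orientation: [-0.108, 3.14, 0.0]
force: [1.6, -0.4, -1.7]
opening: 0.028
```

```bash
python3 - <<'E'
from h import *
go(.6532,-.168-.024,.0740,-.006)
c=load("w6")
for uv in((177,108),(214,120),(145,231)): print(ray(c,uv,.031))
E
```

```text
t 17.725 grasp [ 0.4675 -0.168   0.0226] jawyaw 0.0686 tilt [0.0001 0.    ] F [ 1.567  -0.4309 -1.7291] open 0.0280 q6 -2.088
shift mm (current axes) [-183.6404  -36.7099  -51.3335] turn about tool z 0.0746
shift mm (after turn) [-185.8647  -22.9284  -51.3335] axes after: tool x-> [-1.      0.006  -0.0001] y-> [0.006 1.    0.   ]
[ 0.4024 -0.2834  0.031 ]
[ 0.4096 -0.2547  0.031 ]
[ 0.5065 -0.3149  0.031 ]
```

>>> apply_moves(
  deltas=[
    [20, [0, 0, -45], 0],
    [20, [0, 0, -45], 0.075],
    [20, [-46.5, -5.8, 0], 0],
    [20, [-46.5, -5.8, 0], 0],
    [20, [-46.5, -5.8, 0], 0],
  ],
)

```text
t: 18.35
tool_pos: [0.6079, -0.1863, 0.2792]
orientation: [-0.01, -3.141, -0.0]
force: [0.2, -1.2, -2.1]
opening: 0.0275
```

>>> apply_moves(
  deltas=[
    [20, [-47, -5.8, 0], 0],
    [20, [0, 0, 20], 0],
    [20, [0, 0, 0], 0],
    [20, [0, 0, 17], 0],
    [20, [0, 0, 0], 0],
  ],
)

```text
t: 18.98
tool_pos: [0.6523, -0.192, 0.2407]
orientation: [-0.01, -3.138, -0.002]
force: [-0.2, -0.0, -3.2]
opening: 0.0278
```

>>> apply_moves(
  deltas=[
    [20, [-0.5, 0, 0], 0],
    [20, [0, 0, 0], 0],
    [20, [0, 8, 0], 0],
    [20, [0, 8, 0], 0],
    [20, [0, 8, 0], 0],
  ],
)

```text
t: 19.6
tool_pos: [0.6546, -0.1683, 0.2432]
orientation: [0.01, 3.141, -0.002]
force: [0.2, -5.3, -1.8]
opening: 0.0274
```

>>> apply_moves(
  deltas=[
    [20, [0, 0, 0], 0],
    [20, [0, 0, 0], 0],
  ],
)

```text
t: 19.85
tool_pos: [0.6546, -0.1686, 0.243]
orientation: [0.01, 3.141, -0.002]
force: [-0.6, -5.5, -2.0]
opening: 0.0276
```

```bash
python3 - <<'E'
from h import *
go(.6532,-.168+.0005,.0496,-.006)
E
```

```text
t 19.85 grasp [ 0.6548 -0.1688  0.076 ] jawyaw -0.0063 tilt [ 0.0007 -0.001 ] F [-0.633  -5.4899 -1.961 ] open 0.0276 q6 -1.892
shift mm (current axes) [ 1.5778  1.2875 26.4361] turn about tool z -0.0003
shift mm (after turn) [ 1.5775  1.2879 26.4361] axes after: tool x-> [-1.      0.006  -0.0007] y-> [ 0.006  1.    -0.001]
```

>>> apply_moves(
  deltas=[
    [20, [1.2, 1.3, 7], 0],
    [20, [0, 0, 6], 0],
    [20, [0, 0, 6], 0],
    [20, [0, 0, 0], 0],
  ],
)

```text
t: 20.35
tool_pos: [0.6532, -0.1675, 0.2232]
orientation: [-0.01, -3.142, 0.001]
force: [0.9, -6.2, -5.4]
opening: 0.0273
```

>>> apply_moves(
  deltas=[
    [20, [0, 0, 3], 0],
    [20, [0, 0, 4], 0],
    [20, [0, 0, 0], 0],
    [20, [0, 0, 0], 0],
  ],
)

```text
t: 20.85
tool_pos: [0.6534, -0.1666, 0.2167]
orientation: [0.009, 3.141, 0.001]
force: [1.2, -0.6, -1.3]
opening: 0.0273
```

```bash
python3 - <<'E'
from h import *
go(.4675,-.2924,.15,-.285)
E
```

```text
t 20.85 grasp [ 0.6535 -0.1666  0.0497] jawyaw -0.0060 tilt [0.0004 0.0004] F [ 1.2123 -0.5674 -1.3308] open 0.0273 q6 -1.891
shift mm (current axes) [ 185.2208 -126.891  -100.3883] turn about tool z 0.2790
shift mm (after turn) [ 143.1054 -172.9998 -100.3883] axes after: tool x-> [-0.9597  0.2812 -0.0002] y-> [0.2812 0.9597 0.0005]
```

Seated. Releasing, then on to tool D.

>>> apply_moves(
  deltas=[
    [42, [0, 0, 0], 0],
    [42, [0, 0, 0], 0],
    [42, [0, 0, 0], 0],
    [42, [0, 0, -20], 0],
    [42, [0, 0, -40], 0],
  ],
)

```text
t: 21.48
tool_pos: [0.6525, -0.1668, 0.2762]
orientation: [-0.01, -3.138, -0.002]
force: [0.6, 1.0, 0.5]
opening: 0.0419
```

>>> apply_moves(
  deltas=[
    [60, [0, 0, -40], 0],
    [60, [46.3, -31.7, 0], 0],
    [60, [46.3, -31.7, 0], 0],
    [60, [46.3, -31.7, 0], 0],
    [60, [46.3, -31.8, 0], 0.1395],
  ],
)

```text
t: 22.1
tool_pos: [0.466, -0.2936, 0.3186]
orientation: [0.232, 3.131, -0.002]
force: [0.4, -1.1, 0.8]
opening: 0.0601
```

>>> apply_moves(
  deltas=[
    [60, [0, 0, 0], 0.1395],
    [60, [0, 0, 0], 0],
    [60, [0, 0, 0], 0],
  ],
)

```text
t: 22.48
tool_pos: [0.4678, -0.2926, 0.3176]
orientation: [0.441, 3.109, -0.001]
force: [-0.5, -0.2, -0.3]
opening: 0.0602
```

```bash
python3 ov.py .4675 -.2924 -.285 w7
```

```text
t 22.475 grasp [ 0.468  -0.2927  0.1506] jawyaw -0.2816 tilt [ 0.0011 -0.0007] F [-0.4766 -0.2085 -0.2529] open 0.0602 q6 -1.941
shift mm (current axes) [  0.7007   0.1734 127.0187] turn about tool z 0.0034
shift mm (after turn) [  0.7013   0.171  127.0187] axes after: tool x-> [-0.9597  0.2812 -0.0013] y-> [ 0.2812  0.9597 -0.0004]
```

View pics/w7v.png

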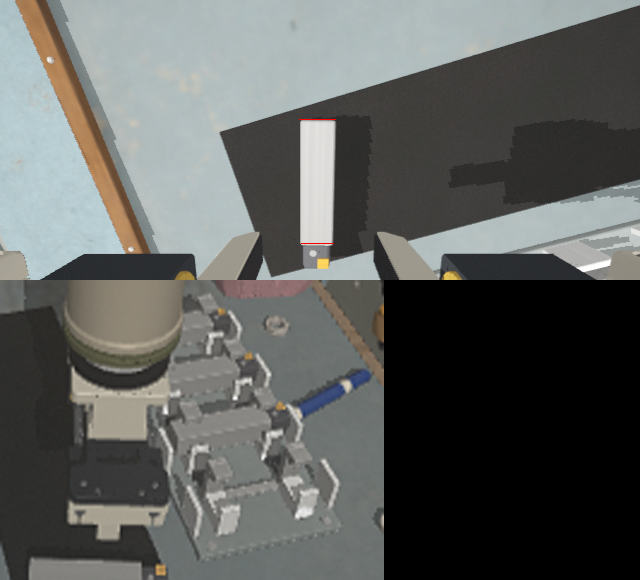

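A, B and C are seated. D lines up with the overlay to about 1 mm. Grasping D.

>>> apply_moves(
  deltas=[
    [60, [0, 0, 43], 0.003],
    [60, [0, 0, 43], 0],
    [60, [0, 0, 41], 0],
    [60, [0, 0, 0], 0],
    [20, [0, 0, 0], 0],
  ],
)

```text
t: 23.2
tool_pos: [0.4677, -0.2924, 0.1895]
orientation: [-0.448, -3.109, -0.0]
force: [-0.8, -0.0, -0.2]
opening: 0.0542
```

>>> apply_moves(
  deltas=[
    [20, [0, 0, 0], 0],
    [20, [0, 0, 0], 0],
    [20, [0, 0, 0], 0],
    [20, [0, 0, 0], 0],
    [20, [0, 0, 0], 0],
  ],
)

```text
t: 23.82
tool_pos: [0.4673, -0.2927, 0.1896]
orientation: [-0.451, -3.109, -0.0]
force: [0.0, -0.2, -0.8]
opening: 0.0276
```

```bash
python3 - <<'E'
from h import *
go(.6522,-.248-.024,.0740,-.006)
E
```

```text
t 23.825 grasp [ 0.4672 -0.2927  0.0226] jawyaw -0.2882 tilt [-0.      0.0001] F [ 0.044  -0.2218 -0.7747] open 0.0276 q6 -1.935
shift mm (current axes) [-171.4389   72.4107  -51.3814] turn about tool z -0.2822
shift mm (after turn) [-184.8223   21.8019  -51.3814] axes after: tool x-> [-1.     0.006  0.   ] y-> [0.006  1.     0.0001]
```

>>> apply_moves(
  deltas=[
    [20, [0, 0, -45], -0.141],
    [20, [0, 0, -45], -0.141],
    [20, [-46.2, 5.4, 0], 0],
    [20, [-46.2, 5.4, 0], 0],
    [20, [-46.2, 5.4, 0], 0],
  ],
)

```text
t: 24.45
tool_pos: [0.6069, -0.2771, 0.2789]
orientation: [-0.01, -3.14, -0.001]
force: [0.6, -0.5, -3.3]
opening: 0.0276
```

>>> apply_moves(
  deltas=[
    [20, [-46.5, 5.6, 0], 0],
    [20, [0, 0, 20], 0],
    [20, [0, 0, 0], 0],
    [20, [0, 0, 17], 0],
    [20, [0, 0, 0], 0],
  ],
)

```text
t: 25.08
tool_pos: [0.651, -0.2721, 0.2405]
orientation: [-0.011, -3.138, -0.003]
force: [-0.9, 0.4, -4.2]
opening: 0.0276
```

>>> apply_moves(
  deltas=[
    [20, [0, 0, 0], 0],
    [20, [0, 0, 0], 0],
    [20, [0, 8, 0], 0],
    [20, [0, 8, 0], 0],
    [20, [0, 8, 0], 0],
  ],
)

```text
t: 25.7
tool_pos: [0.6528, -0.2481, 0.2432]
orientation: [0.01, 3.141, -0.003]
force: [0.1, -5.7, -3.2]
opening: 0.0274
```

>>> apply_moves(
  deltas=[
    [20, [0, 0, 0], 0],
    [20, [0, 0, 0], 0],
  ],
)

```text
t: 25.95
tool_pos: [0.6528, -0.2485, 0.2432]
orientation: [0.01, 3.141, -0.002]
force: [-0.6, -5.3, -2.4]
opening: 0.0274
```

```bash
python3 - <<'E'
from h import *
go(.6522,-.248+.0005,.0496,-.006)
E
```

```text
t 25.95 grasp [ 0.653  -0.2487  0.0762] jawyaw -0.0063 tilt [ 0.0008 -0.0012] F [-0.6083 -5.334  -2.4415] open 0.0274 q6 -2.001
shift mm (current axes) [ 0.7873  1.1866 26.5532] turn about tool z -0.0003
shift mm (after turn) [ 0.787   1.1868 26.5532] axes after: tool x-> [-1.      0.006  -0.0009] y-> [ 0.006   1.     -0.0012]
```

>>> apply_moves(
  deltas=[
    [20, [0.6, 1.2, 7], 0],
    [20, [0, 0, 6], 0],
    [20, [0, 0, 6], 0],
    [20, [0, 0, 0], 0],
  ],
)

```text
t: 26.45
tool_pos: [0.6522, -0.2474, 0.2234]
orientation: [0.01, 3.141, -0.001]
force: [2.5, -5.8, -6.0]
opening: 0.0277
```

>>> apply_moves(
  deltas=[
    [20, [0, 0, 3], 0],
    [20, [0, 0, 4], 0],
    [20, [0, 0, 0], 0],
    [20, [0, 0, 0], 0],
  ],
)

```text
t: 26.95
tool_pos: [0.6522, -0.2465, 0.2166]
orientation: [0.009, 3.141, 0.001]
force: [0.6, 0.4, -1.8]
opening: 0.0278
```

```bash
python3 - <<'E'
from h import *
go(.52,.24,.30,-.15)
E
```

```text
t 26.95 grasp [ 0.6522 -0.2464  0.0496] jawyaw -0.0060 tilt [0.0001 0.0005] F [ 0.6212  0.3637 -1.7926] open 0.0278 q6 -2.000
shift mm (current axes) [ 135.1159  485.7506 -250.1589] turn about tool z 0.1440
shift mm (after turn) [ 203.4343  461.3289 -250.1589] axes after: tool x-> [-0.9888  0.1494 -0.    ] y-> [0.1494 0.9888 0.0005]
```

All four are home, by the force signature (gate force back to about 0 after lowering). Releasing, then moving to survey the caddy and hook with the jaws turned a quarter.

>>> apply_moves(
  deltas=[
    [42, [0, 0, 0], 0],
    [42, [0, 0, 0], 0],
    [42, [0, 0, 0], 0],
    [42, [0, 0, -20], 0],
    [42, [0, 0, -40], 0],
  ],
)

```text
t: 27.58
tool_pos: [0.6513, -0.2466, 0.2761]
orientation: [-0.01, -3.138, -0.003]
force: [0.2, 0.9, -0.1]
opening: 0.0419
```

>>> apply_moves(
  deltas=[
    [50, [0, 0, -40], 0],
    [50, [15, 54, -16.7], 0],
    [50, [15, 54, -16.7], 0],
    [50, [15, 54, -16.7], 0],
    [50, [15, 54, -16.7], 0],
  ],
)

```text
t: 28.2
tool_pos: [0.5927, -0.0289, 0.386]
orientation: [0.01, 3.139, -0.0]
force: [0.8, -0.9, -0.1]
opening: 0.0504
```

>>> apply_moves(
  deltas=[
    [50, [15, 54, -16.7], 0],
    [50, [15, 54, -16.7], 0],
    [50, [15, 54, -16.7], 0],
    [50, [15, 54, -16.7], 0],
    [50, [14, 54, -16.7], 0],
  ],
)

```text
t: 28.82
tool_pos: [0.5201, 0.2415, 0.4696]
orientation: [0.01, 3.139, 0.001]
force: [0.7, 1.1, -0.8]
opening: 0.0499
```

>>> apply_moves(
  deltas=[
    [50, [0, 0, 0], 0.1724],
    [50, [0, 0, 0], 0.1724],
    [50, [0, 0, 0], 0.1724],
    [50, [0, 0, 0], 0.1724],
    [50, [0, 0, 0], 0.1724],
  ],
)

```text
t: 29.45
tool_pos: [0.5209, 0.2399, 0.4689]
orientation: [1.329, 2.845, 0.002]
force: [-0.0, 0.7, -0.2]
opening: 0.05
```

>>> apply_moves(
  deltas=[
    [50, [0, 0, 0], 0.1724],
    [50, [0, 0, 0], 0.1724],
    [50, [0, 0, 0], 0.1724],
    [50, [0, 0, 0], 0.1724],
    [50, [0, 0, 0], 0.1724],
  ],
)

```text
t: 30.08
tool_pos: [0.5209, 0.2398, 0.4689]
orientation: [2.397, 2.03, 0.003]
force: [0.1, 0.5, -0.8]
opening: 0.0497
```

>>> apply_moves(
  deltas=[
    [50, [0, 0, 0], 0],
    [50, [0, 0, 0], 0],
  ],
)

```text
t: 30.32
tool_pos: [0.521, 0.2399, 0.4679]
orientation: [2.387, 2.042, 0.002]
force: [-0.0, 0.4, 0.6]
opening: 0.05
```

```bash
python3 - <<'E'
from h import *
go(.44,.27,.14,-1.73)
c,im=snap("wrist","w8"); cs,i2=snap("side","s8")
cv2.imwrite("pics/w8v.png",np.vstack([cv2.resize(im[:290],(800,362),interpolation=cv2.INTER_CUBIC),cv2.resize(i2[195:310,300:620],(800,230))[:,:800]]))
E
```

```text
t 30.325 grasp [0.5212 0.2399 0.3009] jawyaw -1.7264 tilt [0.001  0.0003] F [-0.0461  0.3743  0.6027] open 0.0500 q6 0.498
shift mm (current axes) [ 17.0345 -85.0404 160.7933] turn about tool z 0.0036
shift mm (after turn) [ 16.729  -85.101  160.7933] axes after: tool x-> [0.1585 0.9874 0.0005] y-> [ 0.9874 -0.1585  0.001 ]
```

View pics/w8v.png

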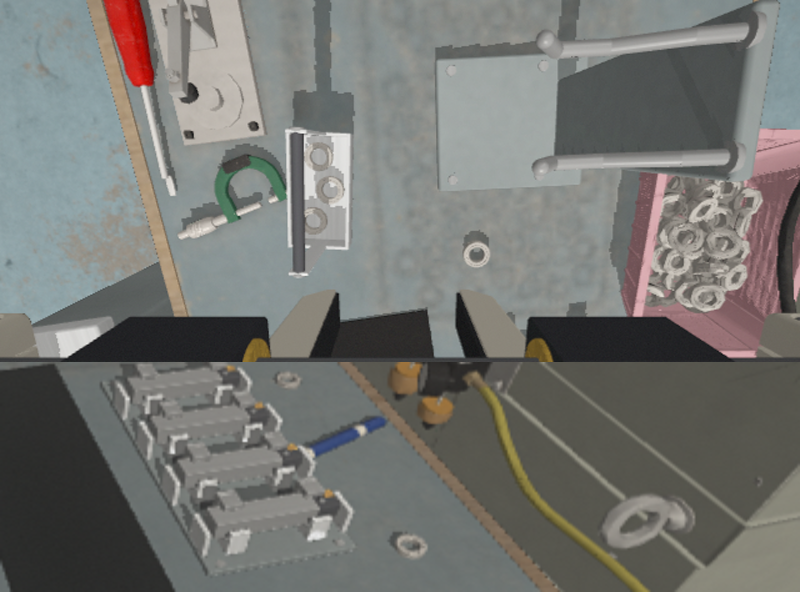

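All four tools are in the rack with lips closed over them. In the wrist view (800-wide) the caddy bar runs from (298,133) to (300,272), the prong tips are at (546,40) and (543,167), and the race is at (477,250).

```bash
python3 - <<'E'
from h import *
c=load("w8"); P=lambda u,v:(u/1.25,v/1.25)
b=[ray(c,P(297.5,133),.12),ray(c,P(299.5,272),.12)]; d=b[0]-b[1]
print("bar",b,"len",np.linalg.norm(d),"mid",(b[0]+b[1])/2,"yaw of bar from y",np.arctan2(-d[0],d[1]))
tr=[ray(c,P(*q),.034) for q in((287,129),(351,133),(349,250),(290,247))]; print("tray",np.array(tr),np.mean(tr,0))
for z in (.246,.25): 
  t=[ray(c,P(546,40),z),ray(c,P(543,167),z)]; d=t[0]-t[1]; print("tips",t,np.linalg.norm(d),"yaw",np.arctan2(-d[0],d[1]),"mid",(t[0]+t[1])/2)
for z in(.226,):
  print("prong line far",ray(c,P(600,46),z),ray(c,P(690,38),z),"near",ray(c,P(600,163),z),ray(c,P(690,158),z))
print("base corners",[ray(c,P(*q),.01) for q in((437,60),(439,190),(580,184))])
E
```

```text
bar [array([0.458 , 0.3285, 0.12  ]), array([0.4358, 0.2192, 0.12  ])] len 0.11148934231520402 mid [0.4469 0.2738 0.12  ] yaw of bar from y -0.20110218365438698
tray [[0.4295 0.3388 0.034 ]
 [0.4897 0.3256 0.034 ]
 [0.4664 0.2112 0.034 ]
 [0.4066 0.2238 0.034 ]] [0.448  0.2749 0.034 ]
tips [array([0.6049, 0.3428, 0.246 ]), array([0.5998, 0.2872, 0.246 ])] 0.055911832835425376 yaw -0.0915318800987912 mid [0.6023 0.315  0.246 ]
tips [array([0.6034, 0.3422, 0.25  ]), array([0.5984, 0.2876, 0.25  ])] 0.054807136891398024 yaw -0.09153188009879025 mid [0.6009 0.3149 0.25  ]
prong line far [0.6382 0.3394 0.226 ] [0.6821 0.3361 0.226 ] near [0.6363 0.2824 0.226 ] [0.6832 0.2777 0.226 ]
base corners [array([0.5831, 0.3812, 0.01  ]), array([0.5686, 0.2552, 0.01  ]), array([0.7161, 0.2384, 0.01  ])]
```

>>> apply_moves(
  deltas=[
    [50, [0, 0, 0], 0.045],
    [50, [9.2, -39.8, 40], 0],
    [50, [9.2, -39.8, 40], 0],
    [50, [0, 0, 20], 0],
    [50, [0, 0, 0], 0],
  ],
)

```text
t: 31.05
tool_pos: [0.4467, 0.2739, 0.3657]
orientation: [-2.435, -1.985, 0.004]
force: [0.6, -0.5, 0.7]
opening: 0.0498
```

>>> apply_moves(
  deltas=[
    [50, [0, 0, 0], 0],
    [50, [0, 0, 0], 0],
  ],
)

```text
t: 31.3
tool_pos: [0.4481, 0.274, 0.3688]
orientation: [2.437, 1.982, 0.005]
force: [0.6, 0.3, 0.6]
opening: 0.0499
```

```bash
python3 - <<'E'
from h import *
go(.447,.274,.12,-.202-np.pi/2)
c,im=snap("wrist","w9")
u=proj(c,[[.4469+s*.0022*25,.2738+s*.0108*25,.12] for s in(-.2,0,.2)]);
for p in u: cv2.circle(im,tuple(map(int,p)),2,(0,0,255),-1)
cv2.imwrite("pics/w9v.png",im)
E
```

```text
t 31.3 grasp [0.4486 0.2742 0.2018] jawyaw -1.7760 tilt [0.0027 0.0012] F [0.6302 0.2837 0.6278] open 0.0499 q6 0.656
shift mm (current axes) [-0.6729 -1.7    81.8118] turn about tool z -0.0032
shift mm (after turn) [-0.6674 -1.7021 81.8118] axes after: tool x-> [0.2006 0.9797 0.0017] y-> [ 0.9797 -0.2006  0.0024]
```

View pics/w9v.png

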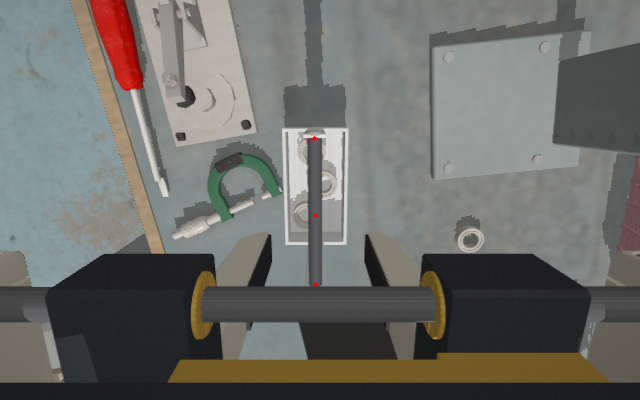

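The bar is centred between the fingers and the predicted points lie on it. Descending and gripping.

>>> apply_moves(
  deltas=[
    [50, [0, -1, 28], 0],
    [50, [0, 0, 28], 0],
    [50, [0, 0, 24], 0],
    [50, [0, 0, 0], 0],
    [0, [0, 0, 0], 0],
  ],
)

```text
t: 31.98
tool_pos: [0.4466, 0.2745, 0.2884]
orientation: [2.437, 1.983, 0.003]
force: [0.6, -0.4, 0.4]
opening: 0.0441
```

>>> apply_moves(
  deltas=[
    [0, [0, 0, 0], 0],
    [0, [0, 0, 0], 0],
    [0, [0, 0, 0], 0],
    [0, [0, 0, 0], 0],
    [0, [0, 0, 0], 0],
  ],
)

```text
t: 32.6
tool_pos: [0.4461, 0.2743, 0.2872]
orientation: [2.436, 1.983, 0.001]
force: [1.1, -1.0, 0.9]
opening: 0.0087
```

>>> apply_moves(
  deltas=[
    [0, [0, 0, -15], 0],
    [0, [0, 0, -40], 0],
    [0, [0, 0, -50], 0],
    [0, [0, 0, -50], 0],
    [0, [0, 0, 0], 0],
  ],
)

```text
t: 33.22
tool_pos: [0.4466, 0.2747, 0.4481]
orientation: [2.435, 1.982, 0.014]
force: [-1.2, 0.3, -2.8]
opening: 0.0086
```

```bash
python3 - <<'E'
from h import *
go(.629-.065*.9945,.312+.065*.1048,.272,-.105-np.pi/2)
E
```

```text
t 33.225 grasp [0.448  0.2754 0.2811] jawyaw -1.7752 tilt [0.0082 0.0041] F [-1.1897  0.2741 -2.7782] open 0.0086 q6 0.658
shift mm (current axes) [ 66.0643 105.0942  10.2111] turn about tool z -0.0994
shift mm (after turn) [ 55.3104 111.1307  10.2111] axes after: tool x-> [0.1048 0.9945 0.005 ] y-> [ 0.9945 -0.1048  0.0077]
```

>>> apply_moves(
  deltas=[
    [0, [0, 0, 0], -0.05],
    [0, [0, 0, 0], -0.05],
    [0, [13.8, 27.8, 0], 0],
    [0, [13.8, 27.8, 0], 0],
    [0, [13.8, 27.8, 0], 0],
  ],
)

```text
t: 33.85
tool_pos: [0.5337, 0.307, 0.4405]
orientation: [-2.334, -2.102, 0.004]
force: [-0.2, 1.0, -3.0]
opening: 0.0085
```

>>> apply_moves(
  deltas=[
    [0, [13.8, 27.8, 0], 0],
    [0, [0, 0, 0], 0],
    [0, [0, 0, 0], 0],
    [0, [0, 0, 0], 0],
  ],
)

```text
t: 34.35
tool_pos: [0.5616, 0.3175, 0.4419]
orientation: [-2.334, -2.103, 0.001]
force: [-0.1, 0.6, -3.0]
opening: 0.0085
```

```bash
python3 - <<'E'
from h import *
go(.629,.312,.27,-.105-np.pi/2)
c,im=snap("wrist","w10"); cs,i2=snap("side","s10")
h=cv2.resize(i2[70:190,270:430],(640,480)) ; cv2.imwrite("pics/w10v.png",np.hstack([cv2.resize(im,(400,250)),cv2.resize(h[:, :],(400,300))[:250]]))
E
```

```text
t 34.35 grasp [0.5615 0.3174 0.2749] jawyaw -1.6751 tilt [-0.0005 -0.0002] F [-0.1072  0.6333 -3.0355] open 0.0085 q6 0.539
shift mm (current axes) [ 1.6095 67.679   4.84  ] turn about tool z 0.0007
shift mm (after turn) [ 1.6589 67.6778  4.84  ] axes after: tool x-> [ 0.1048  0.9945 -0.0002] y-> [ 0.9945 -0.1048 -0.0005]
```

View pics/w10v.png

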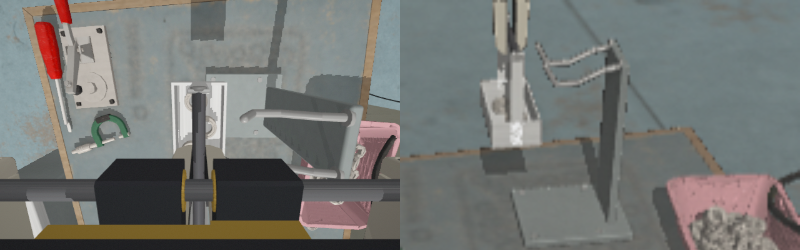

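The caddy hangs upright in front of the prongs; the far prong tip is at about (389,187) in the full wrist image. Checking that point before moving in.

```bash
python3 - <<'E'
from h import *
c=load("w10"); im=cv2.imread("pics/w10.png")
e=np.array([np.cos(-.105),np.sin(-.105)]); n=np.array([-e[1],e[0]])
for uv,z in(((389,187),.246),((470,190),.226),((540,188),.226),((530,276),.226)):
    q=ray(c,uv,z); d=q[:2]-[.629,.312]; print(uv,q,"hook frame",d@e,d@n)
print(proj(c,[np.r_[np.array([.629,.312])+e*x+n*.028,z] for x,z in((-.028,.246),(-.014,.226),(.013,.226),(.06,.24))]))
E
```

```text
(389, 187) [0.6036 0.3448 0.246 ] hook frame -0.02871713092369619 0.02992565014128975
(470, 190) [0.6565 0.333  0.226 ] hook frame 0.025101541061972155 0.0237747378835781
(540, 188) [0.6987 0.3298 0.226 ] hook frame 0.06749477648868962 0.025054771533079796
(530, 276) [0.696  0.2711 0.226 ] hook frame 0.07091691856105839 -0.03369495626026146
[[390.1179 190.4423]
 [406.256  183.1443]
 [450.8292 183.1785]
 [543.7302 188.2097]]
```

>>> apply_moves(
  deltas=[
    [0, [1, 22.5, 0], 0],
    [0, [0, 22.5, 0], 0],
    [0, [0, 22, 0], 0],
    [0, [0, 0, 0], 0],
    [0, [0, 0, 0], 0],
  ],
)

```text
t: 35.08
tool_pos: [0.6285, 0.3118, 0.442]
orientation: [-2.334, -2.102, 0.0]
force: [-0.8, -0.7, -2.9]
opening: 0.0082
```

>>> apply_moves(
  deltas=[
    [0, [0, 0, 15], 0],
    [0, [0, 0, 13], 0],
    [0, [0, 0, 10], 0],
    [0, [0, 0, 0], 0],
    [0, [0, 0, 0], 0],
  ],
)

```text
t: 35.7
tool_pos: [0.6291, 0.3117, 0.4042]
orientation: [2.334, 2.102, 0.001]
force: [-0.7, 0.4, -3.0]
opening: 0.0085
```

```bash
python3 - <<'E'
from h import *
go(.629,.312,.230,-.105-np.pi/2)
E
```

```text
t 35.7 grasp [0.6292 0.3117 0.2372] jawyaw -1.6752 tilt [0.0004 0.0001] F [-0.6718  0.3633 -2.9575] open 0.0085 q6 0.491
shift mm (current axes) [ 0.2789 -0.1881  7.2411] turn about tool z 0.0006
shift mm (after turn) [ 0.2788 -0.1883  7.2411] axes after: tool x-> [0.1048 0.9945 0.0002] y-> [ 0.9945 -0.1048  0.0003]
```

>>> apply_moves(
  deltas=[
    [0, [0, 0, 3], 0],
    [0, [0, 0, 2.5], 0],
    [0, [0, 0, 1.5], 0],
    [0, [0, 0, 0], 0],
    [0, [0, 0, 0], 0],
  ],
)

```text
t: 36.33
tool_pos: [0.6291, 0.3116, 0.3971]
orientation: [2.334, 2.102, 0.0]
force: [-0.5, -0.7, -0.8]
opening: 0.0083
```

```bash
python3 - <<'E'
from h import *
go(.629,.312,.230,-.105-np.pi/2)
E
```

```text
t 36.325 grasp [0.6291 0.3117 0.2301] jawyaw -1.6753 tilt [0.0002 0.0001] F [-0.4543 -0.7042 -0.7934] open 0.0083 q6 0.491
shift mm (current axes) [ 0.3363 -0.1204  0.0872] turn about tool z 0.0005
shift mm (after turn) [ 0.3363 -0.1206  0.0872] axes after: tool x-> [0.1048 0.9945 0.0001] y-> [ 0.9945 -0.1048  0.0001]
```

The load has gone onto the prongs (-3.0 to -0.8 N). Opening gently, rising and backing off.

>>> apply_moves(
  deltas=[
    [0, [0, 0, 0.6], 0],
    [30, [0, 0, 0], 0],
    [36, [0, 0, 0], 0],
    [36, [0, 0, 0], 0],
    [36, [0, 0, 0], 0],
  ],
)

```text
t: 36.95
tool_pos: [0.6291, 0.3116, 0.3964]
orientation: [2.334, 2.102, 0.0]
force: [0.9, -0.7, -0.9]
opening: 0.0355
```

>>> apply_moves(
  deltas=[
    [36, [0, 0, -10], 0],
    [36, [0, 0, -20], 0],
    [36, [0, 0, -40], 0],
    [36, [0, 0, -50], 0],
    [36, [0, 0, 0], 0],
  ],
)

```text
t: 37.58
tool_pos: [0.6289, 0.3116, 0.5253]
orientation: [2.331, 2.1, 0.018]
force: [0.1, 0.4, 0.4]
opening: 0.0359
```

>>> apply_moves(
  deltas=[
    [36, [0, -50, 0], 0],
    [36, [0, -50, 0], 0],
    [36, [0, -50, 0], 0],
    [36, [0, -50, 0], 0],
    [36, [0, -40, 0], 0],
  ],
)

```text
t: 38.2
tool_pos: [0.3884, 0.3366, 0.5172]
orientation: [-2.334, -2.103, -0.002]
force: [-0.5, 0.1, -0.3]
opening: 0.036
```

>>> apply_moves(
  deltas=[
    [36, [0, 0, 0], 0],
    [36, [0, 0, 0], 0],
    [36, [0, 0, 0], 0],
    [36, [0, 0, 0], 0],
    [36, [0, 0, 0], 0],
  ],
)

```text
t: 38.83
tool_pos: [0.3909, 0.3365, 0.5161]
orientation: [-2.335, -2.102, 0.001]
force: [-0.3, -0.1, 0.6]
opening: 0.0361
```

```bash
python3 - <<'E'
from h import *
go(.4,.3,.3,0)
cs,a=snap("side","s11"); cw,b=snap("scene","n11")
B=cv2.resize(a[185:310,330:460],(400,385),interpolation=cv2.INTER_CUBIC)
cv2.imwrite("pics/f11.png",np.vstack([np.hstack([cv2.resize(a[70:190,290:410],(400,400),interpolation=cv2.INTER_CUBIC)[:385],B]),cv2.resize(b[100:260,190:450],(800,492))[:215]]))
print(proj(cs,[[.629,.312,.23]]))
E
```

```text
t 38.825 grasp [0.3908 0.3365 0.3491] jawyaw -1.6760 tilt [-0.0005 -0.0004] F [-0.3127 -0.0695  0.6273] open 0.0361 q6 0.717
shift mm (current axes) [-35.2831  12.9769  49.0671] turn about tool z 1.4656
shift mm (after turn) [ 9.2    36.4508 49.0671] axes after: tool x-> [ 1.      0.     -0.0005] y-> [ 0.     -1.      0.0004]
[[335.5534  96.0331]]
```

View pics/f11.png

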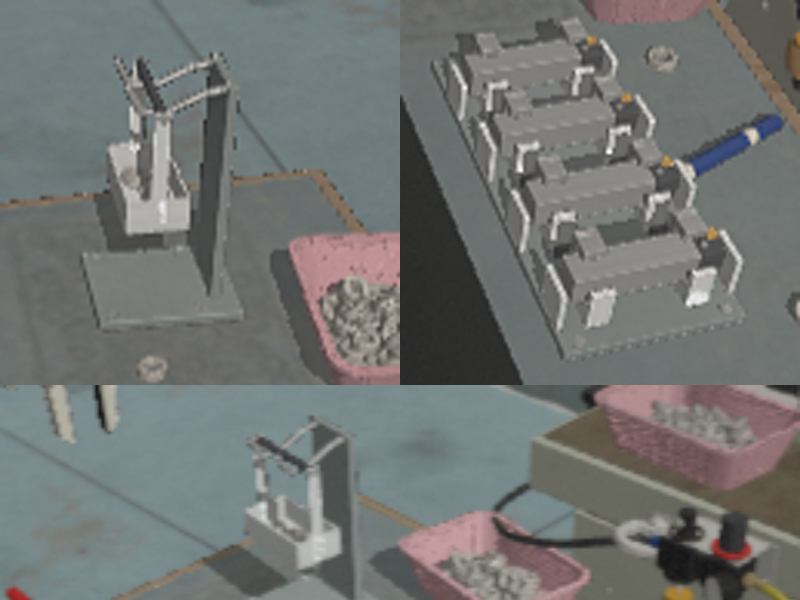

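The caddy hangs upright on both prongs, the four tools are seated with lips over them, and the mat is clear. I'll check for motion by comparing frames, then hand in.

>>> apply_moves(
  deltas=[
    [36, [0, 0, 0], 0],
    [36, [0, 0, 0], 0],
    [36, [0, 0, 0], 0],
    [36, [0, 0, 0], 0],
    [36, [0, 0, 0], 0],
  ],
)

```text
t: 39.55
tool_pos: [0.3903, 0.3367, 0.5164]
orientation: [2.334, 2.102, 0.0]
force: [-0.5, 0.4, 0.4]
opening: 0.0361
```

```bash
python3 - <<'E'
from h import *
a=cv2.imread("pics/s11.png"); c,b=snap("side","s12")
d=cv2.absdiff(a,b).max(2); print("diff hook",d[70:190,310:410].max(),(d[70:190,310:410]>25).sum(),"rack",(d[185:310,330:460]>25).sum())
z=cv2.absdiff(cv2.imread("pics/side0.png"),b).max(2); print("bystanders changed px: micrometer",(z[160:185,230:270]>40).sum(),"race",(z[172:190,328:345]>40).sum())
if (d[70:190,310:410]>25).sum()<15: order.close_job(); print("closed")
E
```

```text
diff hook 4 0 rack 0
bystanders changed px: micrometer 0 race 0
the job is handed in; nothing more can be done
closed
```

I put all four toolholders away in the rack, one to a place, and hung the caddy on both prongs of the hook stand. The job was handed in at about 39.6 s of the 210 s allowed.

- **Toolholders:** Each one pushed its gate open with about 5 N. After lowering, the sideways force fell back to about 0, which means the gate had sprung shut. The last pictures show every tool seated with its lips closed over it.
- **Caddy:** Its weight moved onto the prongs before I let go, and the bar was released within about 1 mm of the hook seat position I had measured. It hangs upright. Two pictures about 0.7 s apart showed no motion at the hook or the rack.
- **Bystanders:** The micrometer and the loose race show no change against the first picture, and the gripper is clear of everything.

None of the checks failed or disagreed. The gate openings were judged only from the forces and pictures, since they cannot be read directly.

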